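# Make up two bookbinding kits

## Task

Make up the two bookbinding kits. In the red kit tray, lay the wooden pressing block flat in the cork-lined compartment with the brass weight standing in the middle of its top, and stand the white-lidded jar in the bare compartment; in the blue kit tray, stand the hand stamp on its foot in the cork-lined compartment and the green-lidded jar in the bare one. Everything ends upright and within its compartment, and the yellow-lidded jar, the mug and the glue bucket are left undisturbed.

Things in the scene. Friction and masses are not known exactly. Their poses are not given: they have to be found in the camera images.
- white_jar_center (a point): paste jar, upright cylinder 50 mm across and 65 mm high: cream pot with a paper band, and a white lid (48 mm across, top 15 mm) that tells it from the other two jars; point at its centre, 32.5 mm above its underside; z up. About 140 g.
- green_jar_center (a point): paste jar, upright cylinder 50 mm across and 65 mm high: cream pot with a paper band, and a green lid (48 mm across, top 15 mm) that tells it from the other two jars; point at its centre, 32.5 mm above its underside; z up. About 140 g.
- yellow_jar_center (a point): paste jar, upright cylinder 50 mm across and 65 mm high: cream pot with a paper band, and a yellow lid (48 mm across, top 15 mm) that tells it from the other two jars; point at its centre, 32.5 mm above its underside; z up. Not wanted in either kit: stays where it is.
- block_center (a point): light-wood pressing block, 46 mm (its x) by 56 mm (its y) by 40 mm high, lying flat, about 80 g; point at its centre, 20 mm above its underside
- weight_center (a point): brass weight, upright: plain cylinder 40 mm across and 34 mm high with a small knob (24 mm across) on top, 50 mm high in all, about 320 g; point at its centre, 25 mm above its underside
- stamp_center (a point): hand stamp standing on its foot: steel foot 38 mm square and 18 mm high, upright round dark-wood handle 26 mm across (straight from 26 to 60 mm above the underside), 72 mm high in all, about 180 g; point at its centre, 36 mm above its underside
- red_tray: red plastic kit tray, fixed to the bench, 90 mm (x) by 175 mm (y), two open compartments side by side along its y, each 80 by 80 mm inside; floor 4 mm above the bench, walls and divider 5 mm thick, their top 14 mm above the bench. Origin at the centre of its underside, on the bench; compartment centres at y = +42.5 and -42.5 mm of its own frame. The compartment at +y has a light-brown cork floor, the one at -y is bare red.
- blue_tray: blue plastic kit tray, fixed to the bench, 90 mm (x) by 175 mm (y), two open compartments side by side along its y, each 80 by 80 mm inside; floor 4 mm above the bench, walls and divider 5 mm thick, their top 14 mm above the bench. Origin at the centre of its underside, on the bench; compartment centres at y = +42.5 and -42.5 mm of its own frame. The compartment at -y has a light-brown cork floor, the one at +y is bare blue.
- mug: white ceramic mug, 80 mm across, 88 mm high, a bystander; origin at the centre of its underside
- bucket: yellow glue bucket, 116 mm across, 105 mm high, a bystander; origin at the centre of its underside
Not all that is in view belongs to the job. What is shaped like the part that bears green_jar_center but pink or purple is not meant. What is shaped like the part that bears white_jar_center but pink or purple is not meant.

How it is judged:
By the outcome, as a careful person would: the job done as asked, in the order asked, and still so for the second after the job is handed in, with the robot touching nothing.
It also fails if it takes over 115 s, if anything falls off the work surface, if the arm or the gripper's body presses on something with over 40 N, if the wrist force passes 120 N, or if a joint passes its speed limit or range.

## Robot

A 7-joint arm with a two-finger parallel gripper is mounted at the origin on the work surface. World frame = base frame: x ahead of the robot, y to its left, z up, the work surface at z = 0. Lengths are in mm, angles in rad, forces in N, time in s.
With the tool pointing down it reaches from about 350 to 900 mm from the base axis. Payload 19.9 kg.
Tool frame: the origin (TCP) lies at the very end of the fingers, on their centre line; the grasp point (between the pads) lies 19 mm behind it (ctrl.grip_depth is the distance from the TCP to the grasp point, in mm); y points along the fingers, x is the direction in which the jaws open and shut, and the axes are right-handed (so a half turn about y gives the same grasp; the last joint's range is limited). The gripper opens to 85 mm and grips with 20 to 120 N. Pads are 22 mm wide; open, the fingers measure 114 mm over their backs; the gripper's body (76 mm by 85 mm) begins 54 mm behind the grasp point. The pads swing forward as they close: fully open they stand 13 mm farther back than shut.
Start: joints at [1.308, 0.417, -0.01, 1.614, 0.005, 1.111, -0.053], TCP at [136.878, -609.808, 231.26] pointing down, gripper open.
Joint ranges: [-2.81, 2.81], [-0.39, 2.02], [-1.27, 1.25], [0.06, 2.57], [-1.19, 4.33], [0.19, 2], [-2.82, 2.82]. Speed limits (rad/s): [1.89, 1.89, 2.39, 2.39, 3.01, 3.01, 3.01].

## Interface

Orientations are given as a unit quaternion [w, x, y, z].
In Python, from bench import monitor, eyes, ctrl gives the robot as it stands.
- The arm moves only by the tool send_rows, never from a script. Its argument "moves" is a list of rows, each an object with "delta_pos": the shift along the world's x, y, z in mm, a list of three; "yaw": the turn about the world's z in degrees. A call has 1 to 20 rows; each row shifts and turns the pose as measured when the row begins; what a row does not reach is not made up. A row lasts 1/12 s, in which the tool goes at most 41.7 mm and 7.16 degrees, less where a joint would pass 70% of its speed; a pose out of reach is approached as far as the arm can. A call with a gripper value outside its range is refused whole. "claw" is the opening, from -1 (shut) to 1 (fully open), set as the call begins (left out, the last holds). The fingers move at their own pace and stop on an object; "newtons" is the grip in N (left out, the last holds). Time passes only in rows, so rows that do not move let the fingers close. It gives the time, the measured TCP pose, the force and the opening at its end, in the units of the state.
- monitor.state(): the state, without advancing time (a new reading comes with each control period).
- eyes.camera(name): name is "side" or "top"; returns a dict with "pixels" (480x640x3 uint8, red, green, blue), "camera_matrix" (3x3 intrinsics, pixels), "dist_coeffs" ([k1, k2, p1, p2, k3] as OpenCV has them; the pictures are not rectified), "R" (3x3) and "t" (3): a world point X has camera coordinates R X + t. Camera axes: x right, y down, z forward; pixel columns grow to the right and rows downward; lengths in mm; the calibration is good to about 2 mm. A picture is of the moment at which its call begins. There is no depth.
- ctrl.job_done(): hands the job in, once; it reports no verdict.
The state is a dict: "t": time; "joints": joint angles; "qd": joint speeds; "joint_torque": joint torques, N m; "ee_pos": TCP position; "tcp_rot": TCP orientation; "ft_force": force on the tool from outside, world axes, zero at the start; "torque": the same for the moment, N m; "finger_gap": finger opening in mm.
Only numpy, scipy, OpenCV 4.12 (cv2) and the standard library are available. Lean on these libraries where they do the work, as an engineer would, in place of code of your own. Each camera call takes 0.05 s, during which the arm holds its last target.

## Working session

There is one attempt and no reset: what is moved stays moved. The work goes in short steps, Python scripts to look and compute and a tool call to move; the robot and the scene stay as the last step left them, time stands still between calls to the robot, and variables do not carry over. Pictures are saved under pics/ and viewed, and the job is handed in when it is done.

Besides the shell and the picture viewer there is one more tool, called after "Call:" as a command line: name --argument value ..., lists and objects as JSON in quotes. send_rows: Moves the arm, as the interface text tells. Its arguments: {"type":"object","properties":{"moves":{"type":"array"},"claw":{"type":"number"},"newtons":{"type":"number"}},"required":["moves"]}

```bash
mkdir -p pics; ls; python3 - <<'E'
from bench import monitor, eyes, ctrl
import cv2
s=monitor.state(); print(s)
print(ctrl.grip_depth)
for n in("side","top"):
    c=eyes.camera(n); cv2.imwrite(f"pics/{n}0.png",c["pixels"][:,:,::-1]); print(n,c["camera_matrix"],c["dist_coeffs"],c["R"],c["t"])
E
```

```text
pics
{'t': 0.0, 'joints': array([ 1.30849244,  0.417981  , -0.01030226,  1.61417231,  0.00469062,
        1.1107188 , -0.05298793]), 'qd': array([-1.77943150e-03,  1.33339778e-03,  5.17549662e-05,  6.53867574e-04,
       -1.21831886e-04, -6.55793271e-04,  6.55918644e-04]), 'joint_torque': array([ 4.65992780e-04, -8.64434910e+01,  6.79481160e-01, -4.34892797e+01,
        1.91283674e-02,  7.40699441e-03,  1.90961606e-05]), 'ee_pos': array([ 136.79757805, -609.48254506,  230.65667851]), 'tcp_rot': array([ 0.55230147, -0.55179484,  0.44222722, -0.44149815]), 'ft_force': array([0.77170805, 0.85662006, 0.51987104]), 'torque': array([ 0.0247983 , -0.01282711, -0.01094511]), 'finger_gap': 85.22033992571426}
18.700000000000003
side [[618.02356974   0.         321.51843603]
 [  0.         618.02356974 236.80202176]
 [  0.           0.           1.        ]] [-0.13432678  0.          0.          0.          0.        ] [[ 0.98764721 -0.15659162  0.00566138]
 [-0.10583805 -0.69330814 -0.71282686]
 [ 0.11554779  0.70342227 -0.7013172 ]] [-475.66254653   85.34254565 1778.4002134 ]
top [[464.22378824   0.         326.52724962]
 [  0.         464.22378824 239.50646947]
 [  0.           0.           1.        ]] [-0.04495183  0.          0.          0.          0.        ] [[ 0.06921276 -0.997593   -0.00421903]
 [-0.97680835 -0.06691054 -0.20339227]
 [ 0.20262041  0.01819853 -0.97908824]] [ -40.14228146  470.03454097 1021.50592456]
```

View pics/side0.png

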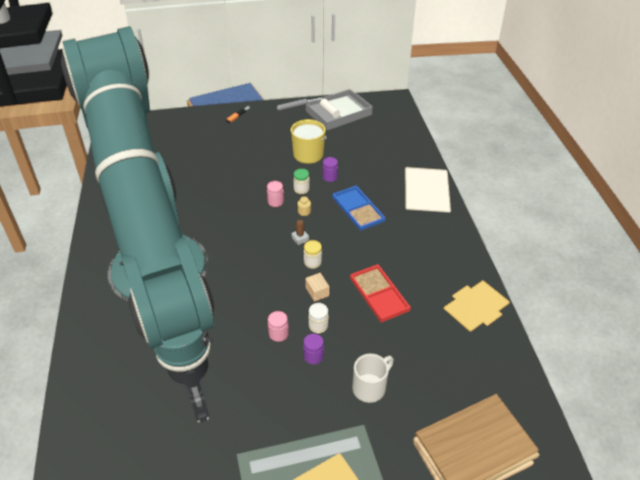

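View pics/top0.png

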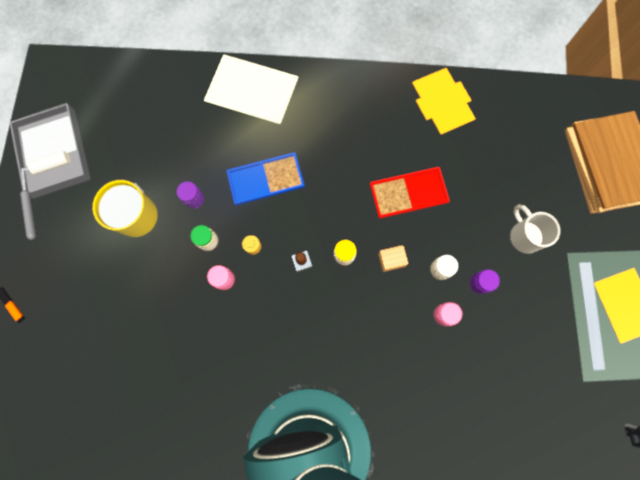

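```bash
cat > h.py <<'E'
import numpy as np, cv2
from bench import monitor, eyes, ctrl
def cam(n):
    c=eyes.camera(n); c={k:np.array(v) for k,v in c.items()}; return c
def back(c,uv,z):
    uv=np.array(uv,float).reshape(-1,1,2)
    p=cv2.undistortPoints(uv,c["camera_matrix"],c["dist_coeffs"]).reshape(-1,2)
    d=np.c_[p,np.ones(len(p))]@c["R"]; o=-c["R"].T@c["t"]
    return o+d*((z-o[2])/d[:,2])[:,None]
def proj(c,X):
    r,_=cv2.Rodrigues(c["R"]); return cv2.projectPoints(np.array(X,float).reshape(-1,1,3),r,c["t"],c["camera_matrix"],c["dist_coeffs"])[0].reshape(-1,2)
def crop(c,x0,y0,w,h,s,name):
    im=c["pixels"][y0:y0+h,x0:x0+w,::-1]; cv2.imwrite("pics/"+name,cv2.resize(np.ascontiguousarray(im),None,fx=s,fy=s,interpolation=cv2.INTER_CUBIC))
E
python3 - <<'E'
from h import *
t=cam("top"); s=cam("side")
np.savez("c0.npz",tp=t["pixels"],sp=s["pixels"])
crop(t,170,140,200,150,4,"t_l.png");crop(t,330,150,200,180,4,"t_r.png") 
crop(s,250,140,150,110,5,"s_u.png");crop(s,260,220,160,120,5,"s_d.png")
E
python3 -c "
import cv2
i=cv2.imread('pics/t_r.png');cv2.imwrite('pics/t_r2.png',i[:600])"
```

```text
(no output)
```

View pics/t_l.png

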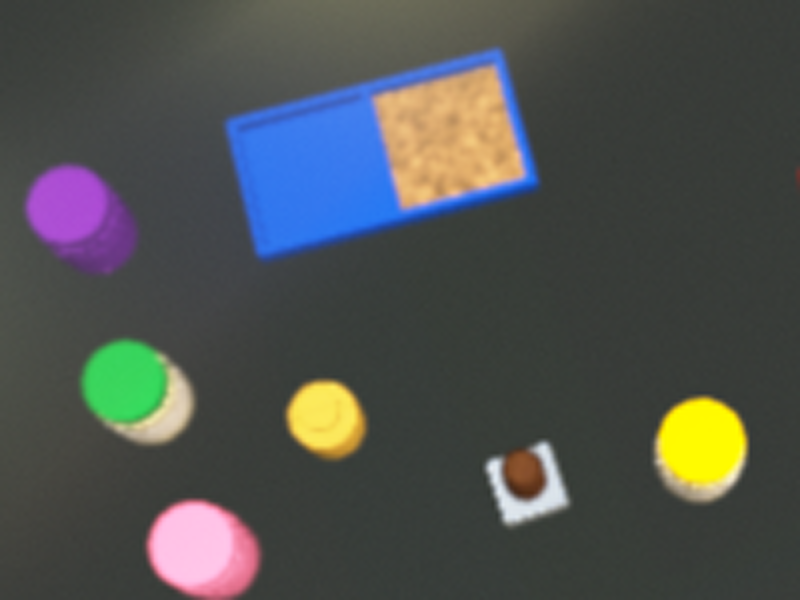

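View pics/t_r2.png

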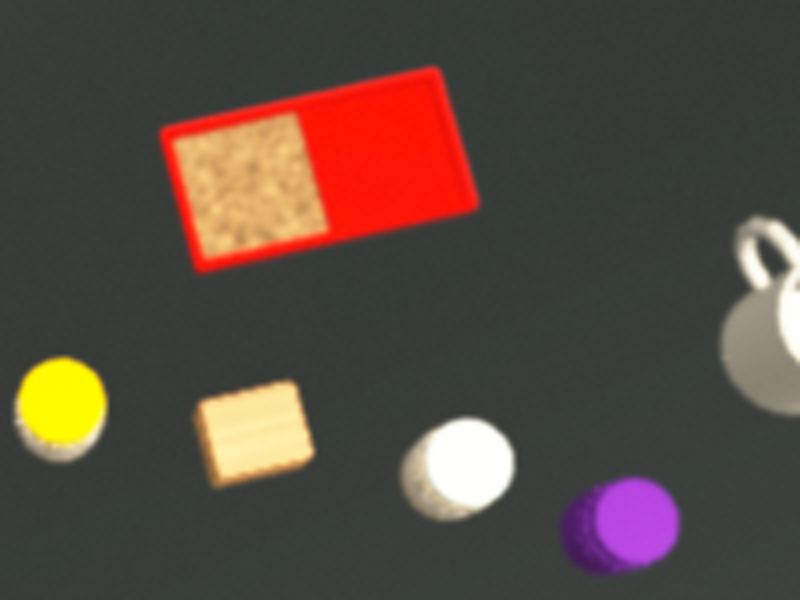

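View pics/s_u.png

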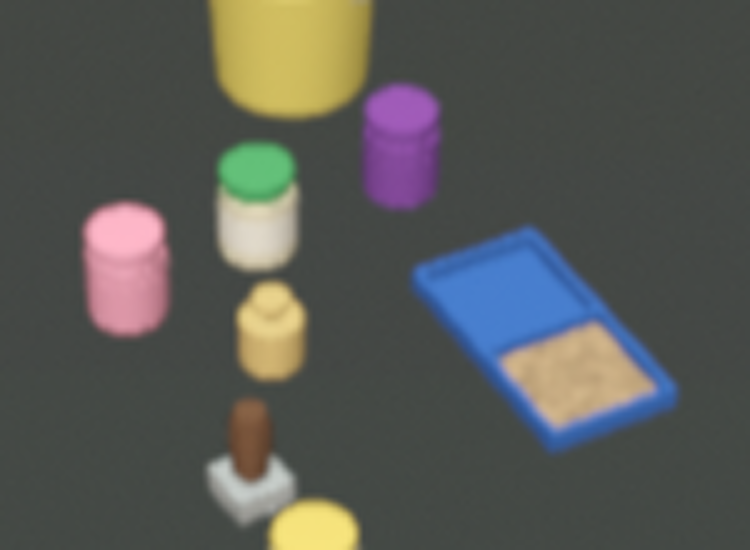

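View pics/s_d.png

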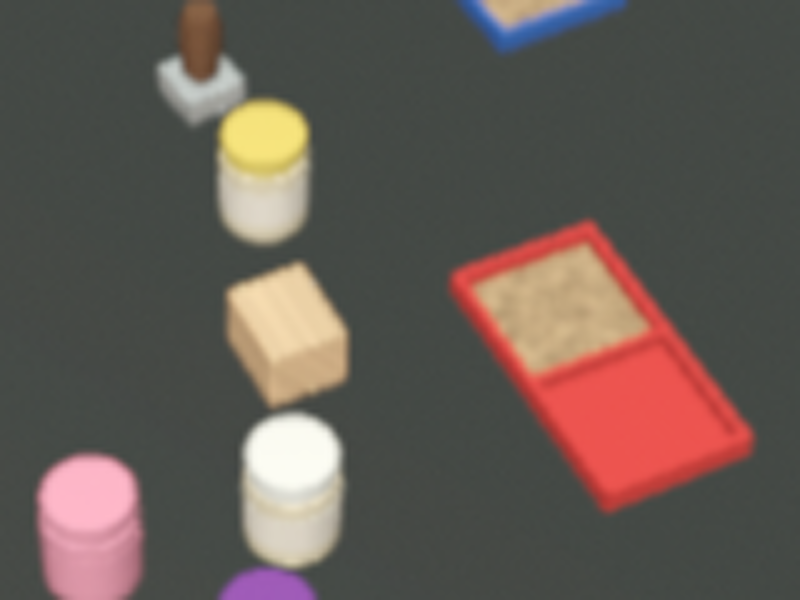

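```bash
cat > m0.py <<'E'
from h import *
import pickle
t=cam("top"); s=cam("side"); 
def T(o,sc,p): return (np.array(p,float)+.5)/sc-.5+np.array(o)
tl=lambda *p:T((170,140),4,p); tr=lambda *p:T((330,150),4,p); su=lambda *p:T((250,140),5,p); sd=lambda *p:T((260,220),5,p)
print("cam pos",-t["R"].T@t["t"],-s["R"].T@s["t"])
def show(n,z,tp,sp):
    a=back(t,tp,z)[:,:2]; b=back(s,sp,z)[:,:2]; print(n,"top",a.round(1).tolist(),"side",b.round(1).tolist())
    return a,b
show("green",65,tl((124,381)),su((257,168)))
show("white",65,tr((471,463)),sd((293,448)))
show("yellow",65,tl((702,440)),sd((264,133)))
show("weightknob",50,tl((320,411)),su((271,293)))
show("stamptop",72,tl((523,466)),su((250,402)))
show("stampfoot",18,tl((487,462),(547,442),(569,505),(508,525)),su((207,470),(250,498),(295,485)))
def rect(n,z,tp,sp):
    for a in show(n,z,tp,sp):
        print("  c",a.mean(0).round(1),"sides",np.linalg.norm(np.roll(a,-1,0)-a,axis=1).round(1),"ang",[round(float(np.degrees(np.arctan2(*(q-p)[::-1]))),1) for p,q in zip(a,np.roll(a,-1,0))])
rect("red",14,tr((162,129),(438,68),(478,207),(200,270)),sd((452,280),(590,224),(752,440),(608,500)))
rect("blue",14,tl((227,121),(499,49),(538,185),(263,257)),su((415,272),(530,230),(675,392),(555,440)))
rect("block",40,tr((200,403),(295,381),(313,452),(216,480)),sd((228,292),(302,264),(347,335),(275,362)))
E
python3 m0.py
```

```text
cam pos [ 254.93407351  -27.18529447 1095.57647123] [  273.32905406 -1266.28239877  1310.75003035]
green top [[459.3, 279.4]] side [[459.0, 281.1]]
white top [[427.6, -282.9]] side [[428.6, -277.8]]
yellow top [[447.8, -51.5]] side [[447.1, -50.4]]
weightknob top [[452.5, 168.4]] side [[453.4, 175.5]]
stamptop top [[424.9, 47.6]] side [[424.8, 55.5]]
stampfoot top [[434.8, 72.9], [449.1, 38.5], [412.6, 22.7], [398.4, 57.5]] side [[398.0, 57.7], [420.4, 30.1], [448.4, 37.0]]
red top [[629.6, -103.4], [680.9, -271.5], [593.4, -297.4], [542.3, -130.6]] side [[541.9, -131.6], [628.3, -101.4], [680.0, -270.2], [594.1, -297.7]]
  c [ 611.6 -200.7] sides [175.7  91.3 174.4  91.4] ang [-73.0, -163.5, 107.0, 17.3]
  c [ 611.1 -200.2] sides [ 91.6 176.5  90.2 174.1] ang [19.3, -73.0, -162.2, 107.4]
blue top [[636.9, 251.5], [694.9, 87.9], [608.4, 56.7], [551.7, 219.6]] side [[553.1, 223.1], [634.7, 253.5], [693.0, 86.8], [610.7, 55.8]]
  c [623.  153.9] sides [173.6  92.  172.4  91. ] ang [-70.5, -160.2, 109.2, 20.6]
  c [622.9 154.8] sides [ 87.1 176.6  87.9 177. ] ang [20.4, -70.7, -159.3, 109.0]
block top [[456.2, -131.8], [472.9, -186.2], [432.0, -198.0], [412.0, -143.0]] side [[413.1, -144.3], [456.5, -130.0], [472.6, -185.0], [431.1, -198.0]]
  c [ 443.3 -164.7] sides [56.9 42.6 58.5 45.6] ang [-72.9, -163.8, 110.0, 14.3]
  c [ 443.3 -164.3] sides [45.7 57.3 43.5 56.7] ang [18.3, -73.7, -162.5, 108.6]
```

```bash
cat > m1.py <<'E'
from h import *
from scipy.spatial.transform import Rotation as Ro
t=cam("top")
T=lambda o,sc,p:(np.array(p,float)+.5)/sc-.5+np.array(o)
for n,o,p in [("purpleL",(170,140),(67,205)),("pinkL",(170,140),(192,546)),("purpleR",(330,150),(636,521))]:
    print(n,back(t,T(o,4,p),65).round(0))
print("pinkR",back(t,(449,312),65).round(0),"bucket",back(t,(120,206),105).round(0),"mug",back(t,(541,234),88).round(0))
s=monitor.state(); q=s["tcp_rot"]; R=Ro.from_quat([q[1],q[2],q[3],q[0]]).as_matrix(); print(R.round(3)); print("x axis ang",np.degrees(np.arctan2(R[1,0],R[0,0])))
# overlay check
sc=cam("side")
def circ(c,x,y,z,r): 
    a=np.linspace(0,2*np.pi,40); return proj(c,np.c_[x+r*np.cos(a),y+r*np.sin(a),0*a+z])
def box(x,y,z,hx,hy,th):
    th=np.radians(th);a=np.array([[hx,hy],[-hx,hy],[-hx,-hy],[hx,-hy]]);return np.c_[a@np.array([[np.cos(th),np.sin(th)],[-np.sin(th),np.cos(th)]])+[x,y],[z]*4]
for c,n,(x0,y0,w,h),k in [(t,"top",(170,140,320,170),2.5),(sc,"side",(240,130,180,220),2.7)]:
    k=800/320 if n=="top" else 600/220
    im=cv2.resize(np.ascontiguousarray(c["pixels"][y0:y0+h,x0:x0+w,::-1]),None,fx=k,fy=k,interpolation=cv2.INTER_CUBIC)
    polys=[]
    for x,y in [(459.2,280),(428,-281),(447.5,-51)]: polys+=[circ(c,x,y,65,24),circ(c,x,y,0,25)]
    x,y=453,169; polys+=[circ(c,x,y,0,20),circ(c,x,y,34,20),circ(c,x,y,50,12)]
    polys+=[proj(c,box(423.6,47.7,18,19,19,22.5)),proj(c,box(423.6,47.7,0,19,19,22.5)),circ(c,423.6,47.7,60,13)]
    polys+=[proj(c,box(443.3,-164.5,z,23,28,17.2)) for z in(0,40)]
    polys+=[proj(c,box(611.4,-200.5,14,45,87.5,17.2)),proj(c,box(623,154.3,14,45,87.5,19.5))]
    for p in polys: cv2.polylines(im,[((p-[x0,y0]+.5)*k-.5).round().astype(int)],True,(255,0,255),1)
    cv2.imwrite(f"pics/ov_{n}.png",im)
E
python3 m1.py
```

```text
purpleL [[561. 326.  65.]]
pinkL [[368. 229.  65.]]
purpleR [[ 401. -376.   65.]]
pinkR [[ 324. -288.   65.]] bucket [[505. 458. 105.]] mug [[ 509. -487.   88.]]
[[ 0.219 -0.     0.976]
 [-0.976  0.     0.219]
 [-0.    -1.    -0.   ]]
x axis ang -77.34882699505319
```

View pics/ov_top.png

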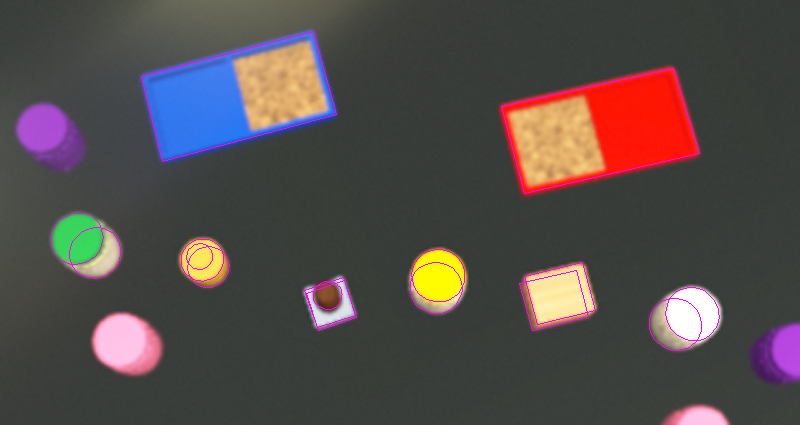

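View pics/ov_side.png

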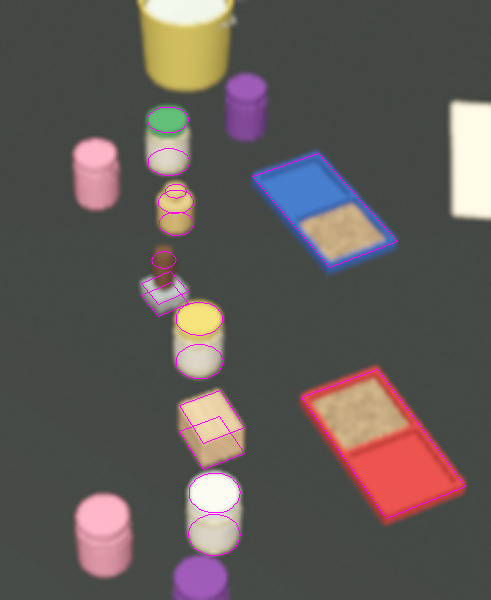

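Call:
send_rows --moves '[{"delta_pos": [19, 28, -5], "yaw": 5.9}, {"delta_pos": [19, 28, -5], "yaw": 5.9}, {"delta_pos": [19, 28, -5], "yaw": 5.9}, {"delta_pos": [19, 28, -5], "yaw": 5.9}, {"delta_pos": [19, 28, -5], "yaw": 5.9}, {"delta_pos": [19, 28, -5], "yaw": 5.9}, {"delta_pos": [19, 28, -5], "yaw": 5.9}, {"delta_pos": [19, 28, -5], "yaw": 5.9}, {"delta_pos": [19, 28, -5], "yaw": 5.9}, {"delta_pos": [19, 28, -5], "yaw": 5.9}, {"delta_pos": [19, 28, -5], "yaw": 5.9}, {"delta_pos": [19, 28, -5], "yaw": 5.9}, {"delta_pos": [19, 28, -5], "yaw": 5.9}, {"delta_pos": [19, 28, -5], "yaw": 5.9}, {"delta_pos": [19, 28, -5], "yaw": 5.9}, {"delta_pos": [19, 28, -5], "yaw": 5.9}]' --claw 1 --newtons 40

```text
t: 1.73
ee_pos: [445.2, -145.3, 150.6]
tcp_rot: [-0.693, 0.698, 0.13, -0.124]
ft_force: [1.2, -1.2, 0.7]
finger_gap: 85.4
```

```bash
cat > go.py <<'E'
import sys,numpy as np
from bench import monitor
from scipy.spatial.transform import Rotation as Ro
s=monitor.state(); q=s["tcp_rot"]; R=Ro.from_quat([q[1],q[2],q[3],q[0]]).as_matrix()
a=np.degrees(np.arctan2(R[1,0],R[0,0]))
print("t",s["t"].__round__(2),"pos",s["ee_pos"].round(1),"ang",a.round(2),"tilt",np.degrees(np.arccos(-R[2,1])).round(2),"F",s["ft_force"].round(1),"gap",round(s["finger_gap"],1),"j7",s["joints"][6].round(2))
if len(sys.argv)>3:
    d=np.array([float(v) for v in sys.argv[1:4]])-s["ee_pos"]; print("delta",d.round(1), "yaw",((float(sys.argv[4])-a+90)%180-90).round(1) if len(sys.argv)>4 else "")
E
python3 go.py 443.3 -164.5 10 17.2
```

```text
t 1.73 pos [ 445.2 -145.3  150.6] ang 20.73 tilt 0.68 F [ 1.2 -1.2  0.7] gap 85.4 j7 0.41
delta [  -1.9  -19.2 -140.6] yaw -3.5
```

Call:
send_rows --moves '[{"delta_pos": [-1, -10, -18], "yaw": -1.8}, {"delta_pos": [-1, -10, -18], "yaw": -1.8}, {"delta_pos": [0, 0, -18], "yaw": 0}, {"delta_pos": [0, 0, -18], "yaw": 0}, {"delta_pos": [0, 0, -12], "yaw": 0}, {"delta_pos": [0, 0, 0], "yaw": 0}, {"delta_pos": [0, 0, 0], "yaw": 0}]'

```text
t: 2.32
ee_pos: [448.5, -157.9, 63.9]
tcp_rot: [-0.696, 0.701, 0.116, -0.107]
ft_force: [0.3, 1.1, -0.5]
finger_gap: 85.4
```

```bash
python3 go.py 443.3 -164.5 10 17.2
```

```text
t 2.32 pos [ 448.5 -157.9   63.9] ang 18.16 tilt 0.89 F [ 0.3  1.1 -0.5] gap 85.4 j7 0.29
delta [ -5.2  -6.6 -53.9] yaw -1.0
```

Call:
send_rows --moves '[{"delta_pos": [-5, -7, 0], "yaw": -1}, {"delta_pos": [0, 0, 0], "yaw": 0}, {"delta_pos": [0, 0, 0], "yaw": 0}]'

```text
t: 2.57
ee_pos: [443.8, -166.0, 65.8]
tcp_rot: [-0.696, 0.702, 0.11, -0.099]
ft_force: [0.2, -0.3, 0.8]
finger_gap: 85.4
```

```bash
python3 go.py 443.3 -164.5 10 17.2
```

```text
t 2.57 pos [ 443.8 -166.    65.8] ang 17.04 tilt 1.0 F [ 0.2 -0.3  0.8] gap 85.4 j7 0.29
delta [ -0.5   1.5 -55.8] yaw 0.2
```

Call:
send_rows --moves '[{"delta_pos": [0, 1, -19], "yaw": 0}, {"delta_pos": [0, 0, -19], "yaw": 0}, {"delta_pos": [0, 0, -16], "yaw": 0}, {"delta_pos": [0, 0, 0], "yaw": 0}]'

```text
t: 2.9
ee_pos: [445.9, -167.4, 13.9]
tcp_rot: [-0.694, 0.704, 0.111, -0.096]
ft_force: [-2.0, 0.8, -0.8]
finger_gap: 85.3
```

```bash
python3 go.py 443.3 -164.5 10 17.2
```

```text
t 2.9 pos [ 445.9 -167.4   13.9] ang 16.88 tilt 1.47 F [-2.   0.8 -0.8] gap 85.3 j7 0.21
delta [-2.6  2.9 -3.9] yaw 0.3
```

Call:
send_rows --moves '[{"delta_pos": [-2.5, 3, -4], "yaw": 0}, {"delta_pos": [0, 0, 0], "yaw": 0}]'

```text
t: 3.07
ee_pos: [443.6, -164.4, 10.8]
tcp_rot: [-0.694, 0.704, 0.111, -0.096]
ft_force: [0.1, 0.8, -0.6]
finger_gap: 85.1
```

```bash
python3 go.py 443.3 -164.5 10 17.2
```

```text
t 3.07 pos [ 443.6 -164.4   10.8] ang 16.85 tilt 1.51 F [ 0.1  0.8 -0.6] gap 85.1 j7 0.2
delta [-0.3 -0.1 -0.8] yaw 0.3
```

Call:
send_rows --moves '[{"delta_pos": [0, 0, 0], "yaw": 0}, {"delta_pos": [0, 0, 0], "yaw": 0}, {"delta_pos": [0, 0, 0], "yaw": 0}, {"delta_pos": [0, 0, 0], "yaw": 0}, {"delta_pos": [0, 0, 0], "yaw": 0}, {"delta_pos": [0, 0, 0], "yaw": 0}, {"delta_pos": [0, 0, 0], "yaw": 0}, {"delta_pos": [0, 0, 0], "yaw": 0}]' --claw -1 --newtons 40

```text
t: 3.73
ee_pos: [445.4, -165.4, 14.8]
tcp_rot: [-0.693, 0.706, 0.113, -0.094]
ft_force: [-0.8, 0.0, -0.9]
finger_gap: 45.5
```

```bash
python3 go.py 443.3 -164.5 10 17.2; python3 - <<'E'
from h import *
t=cam("top");s=cam("side");crop(s,240,180,160,120,5,"s1.png");print(ctrl.grip_depth)
E
```

```text
t 3.73 pos [ 445.4 -165.4   14.8] ang 16.83 tilt 1.82 F [-0.8  0.  -0.9] gap 45.5 j7 0.2
delta [-2.1  0.9 -4.8] yaw 0.4
18.700000000000003
```

View pics/s1.png

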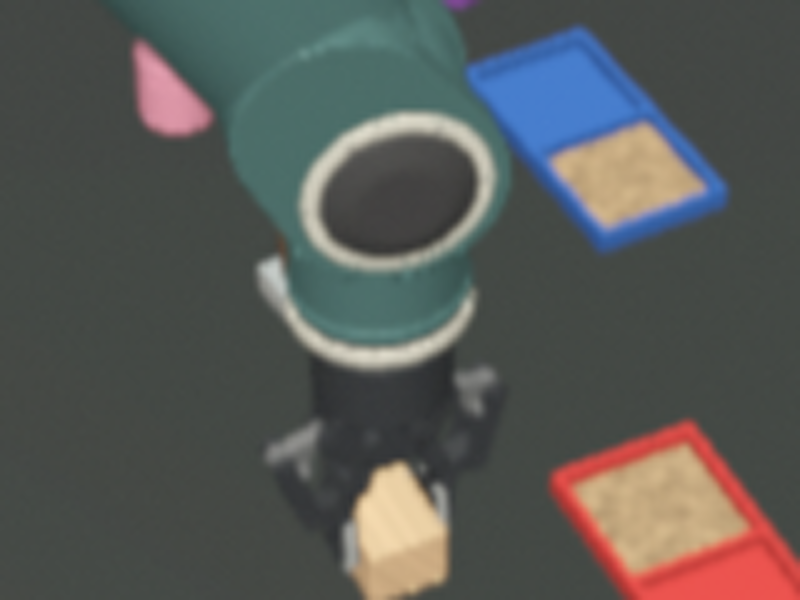

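```bash
sed -i 's/^print("t"/print("dir",R[:,1].round(4));print("t"/' go.py; python3 go.py 599 -160 60 17.2
```

```text
dir [ 0.0286 -0.0135 -0.9995]
t 3.83 pos [ 445.4 -165.3   14.7] ang 16.83 tilt 1.82 F [ 0.4 -0.9 -0.8] gap 45.0 j7 0.2
delta [153.6   5.3  45.3] yaw 0.4
```

Call:
send_rows --moves '[{"delta_pos": [0, 0, 25], "yaw": 0}, {"delta_pos": [0, 0, 25], "yaw": 0}, {"delta_pos": [25, 1, 0], "yaw": 0}, {"delta_pos": [25, 1, 0], "yaw": 0}, {"delta_pos": [25, 1, 0], "yaw": 0}, {"delta_pos": [25, 1, 0], "yaw": 0}, {"delta_pos": [25, 1, 0], "yaw": 0}, {"delta_pos": [20, 0, 0], "yaw": 0}]'

```text
t: 4.5
ee_pos: [591.2, -160.9, 67.0]
tcp_rot: [-0.693, 0.706, 0.11, -0.095]
ft_force: [0.0, -0.3, -0.4]
finger_gap: 45.6
```

```bash
python3 go.py 599 -160 30 17.2
```

```text
dir [ 0.0238 -0.0141 -0.9996]
t 4.5 pos [ 591.2 -160.9   67. ] ang 16.65 tilt 1.59 F [ 0.  -0.3 -0.4] gap 45.6 j7 0.2
delta [  7.8   0.9 -37. ] yaw 0.6
```

Call:
send_rows --moves '[{"delta_pos": [8, 1, -18], "yaw": 0.5}, {"delta_pos": [0, 0, -15], "yaw": 0}, {"delta_pos": [0, 0, 0], "yaw": 0}]'

```text
t: 4.75
ee_pos: [603.4, -159.0, 32.6]
tcp_rot: [-0.693, 0.705, 0.114, -0.097]
ft_force: [-0.2, 1.0, -1.5]
finger_gap: 45.4
```

```bash
python3 go.py 599 -160 18 17.2; python3 - <<'E'
from h import *
t=cam("top");s=cam("side");crop(s,300,230,160,120,5,"s2.png")
crop(t,340,130,160,120,5,"t2.png")
E
```

```text
dir [ 0.0267 -0.0133 -0.9996]
t 4.75 pos [ 603.4 -159.    32.6] ang 17.22 tilt 1.71 F [-0.2  1.  -1.5] gap 45.4 j7 0.18
delta [ -4.4  -1.  -14.6] yaw -0.0
```

View pics/s2.png

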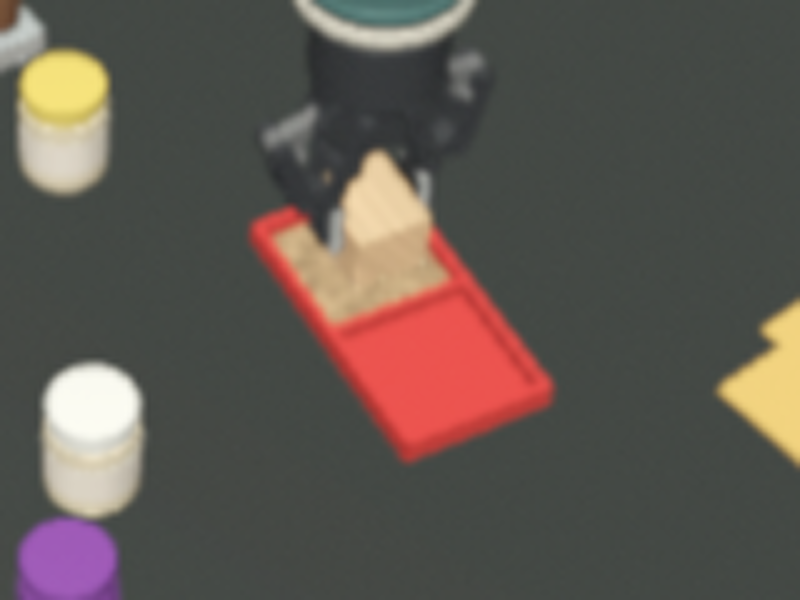

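View pics/t2.png

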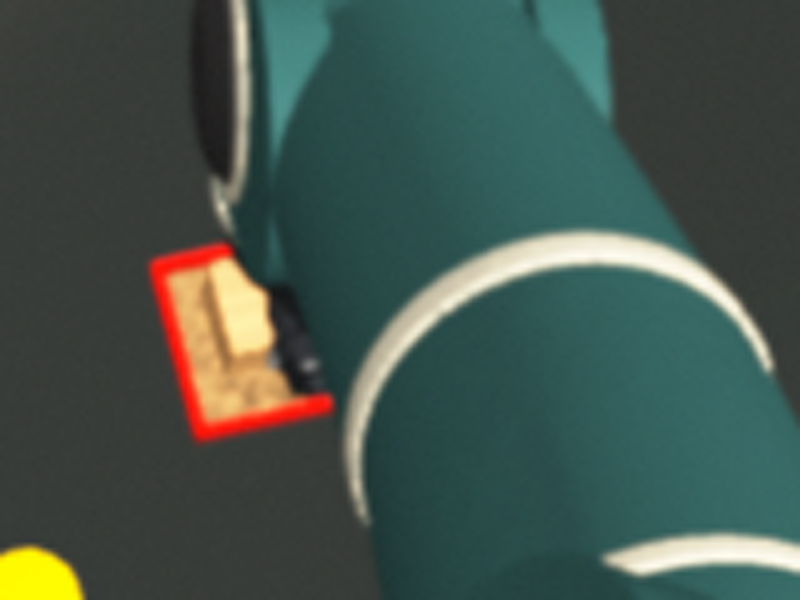

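Call:
send_rows --moves '[{"delta_pos": [-3, -1, 0], "yaw": 0}, {"delta_pos": [-2, 0, -5], "yaw": 0}, {"delta_pos": [0, 0, -4], "yaw": 0}, {"delta_pos": [0, 0, -1], "yaw": 0}]'

```text
t: 5.18
ee_pos: [597.2, -161.5, 26.6]
tcp_rot: [-0.692, 0.706, 0.115, -0.096]
ft_force: [-0.2, -1.3, -1.0]
finger_gap: 45.1
```

```bash
python3 go.py 599 -160 18 17.2
```

```text
dir [ 0.0298 -0.0154 -0.9994]
t 5.18 pos [ 597.2 -161.5   26.6] ang 17.13 tilt 1.92 F [-0.2 -1.3 -1. ] gap 45.1 j7 0.18
delta [ 1.8  1.5 -8.6] yaw 0.1
```

Call:
send_rows --moves '[{"delta_pos": [1.5, 1.5, -6], "yaw": 0}, {"delta_pos": [0, 0, -2], "yaw": 0}]'

```text
t: 5.35
ee_pos: [598.7, -160.4, 18.7]
tcp_rot: [-0.692, 0.706, 0.115, -0.095]
ft_force: [-0.5, -0.3, -0.1]
finger_gap: 45.4
```

```bash
python3 go.py 599 -160 18 17.2
```

```text
dir [ 0.0306 -0.0159 -0.9994]
t 5.35 pos [ 598.7 -160.4   18.7] ang 17.08 tilt 1.98 F [-0.5 -0.3 -0.1] gap 45.4 j7 0.17
delta [ 0.3  0.4 -0.7] yaw 0.1
```

Call:
send_rows --moves '[{"delta_pos": [0, 0, -3], "yaw": 0}]'

```text
t: 5.43
ee_pos: [599.2, -160.8, 16.6]
tcp_rot: [-0.692, 0.707, 0.115, -0.095]
ft_force: [-20.8, -2.0, 58.8]
finger_gap: 45.4
```

Call:
send_rows --moves '[{"delta_pos": [0, 0, -2], "yaw": 0}]'

```text
t: 5.52
ee_pos: [599.3, -161.0, 16.3]
tcp_rot: [-0.691, 0.707, 0.115, -0.095]
ft_force: [-27.4, 5.8, 62.4]
finger_gap: 45.4
```

Call:
send_rows --moves '[{"delta_pos": [0, 0, 0.5], "yaw": 0}, {"delta_pos": [0, 0, 0], "yaw": 0}, {"delta_pos": [0, 0, 0], "yaw": 0}, {"delta_pos": [0, 0, 0], "yaw": 0}]' --claw 0.5

```text
t: 5.85
ee_pos: [599.9, -160.8, 17.4]
tcp_rot: [-0.691, 0.707, 0.115, -0.095]
ft_force: [-0.1, 0.1, -0.3]
finger_gap: 64.0
```

```bash
python3 go.py 452.8 168.8 140 17.2
```

```text
dir [ 0.0319 -0.0191 -0.9993]
t 5.85 pos [ 599.9 -160.8   17.4] ang 17.11 tilt 2.13 F [-0.1  0.1 -0.3] gap 64.0 j7 0.17
delta [-147.1  329.6  122.6] yaw 0.1
```

Call:
send_rows --moves '[{"delta_pos": [0, 0, 35], "yaw": 0}, {"delta_pos": [0, 0, 38], "yaw": 0}, {"delta_pos": [-9, 20, 2], "yaw": 7}, {"delta_pos": [-9, 20, 2], "yaw": 7}, {"delta_pos": [-9, 20, 2], "yaw": 7}, {"delta_pos": [-9, 20, 2], "yaw": 7}, {"delta_pos": [-9, 20, 2], "yaw": 7}, {"delta_pos": [-9, 20, 2], "yaw": 7}, {"delta_pos": [-9, 20, 2], "yaw": 7}, {"delta_pos": [-9, 20, 2], "yaw": 7}, {"delta_pos": [-9, 20, 2], "yaw": 7}, {"delta_pos": [-9, 20, 2], "yaw": 7}, {"delta_pos": [-9, 20, 2], "yaw": 7}, {"delta_pos": [-9, 20, 2], "yaw": 7}, {"delta_pos": [-9, 20, 2], "yaw": 7}, {"delta_pos": [-9, 20, 2], "yaw": 7}, {"delta_pos": [-9, 20, 2], "yaw": 7}, {"delta_pos": [-5, 10, 2], "yaw": 7}, {"delta_pos": [0, 0, 0], "yaw": 7}, {"delta_pos": [0, 0, 0], "yaw": 7}]'

```text
t: 7.52
ee_pos: [450.6, 162.4, 125.0]
tcp_rot: [-0.212, 0.204, 0.689, -0.662]
ft_force: [0.2, -0.9, -0.4]
finger_gap: 64.4
```

```bash
python3 go.py 452.8 168.8 60 -23; python3 - <<'E'
from h import *
t=cam("top");s=cam("side");crop(s,260,130,200,150,4,"s3.png");crop(t,340,130,160,120,5,"t3.png")
E
```

```text
dir [ 0.0012  0.0395 -0.9992]
t 7.52 pos [450.6 162.4 125. ] ang 145.8 tilt 2.27 F [ 0.2 -0.9 -0.4] gap 64.4 j7 1.61
delta [  2.2   6.4 -65. ] yaw 11.2
```

View pics/s3.png

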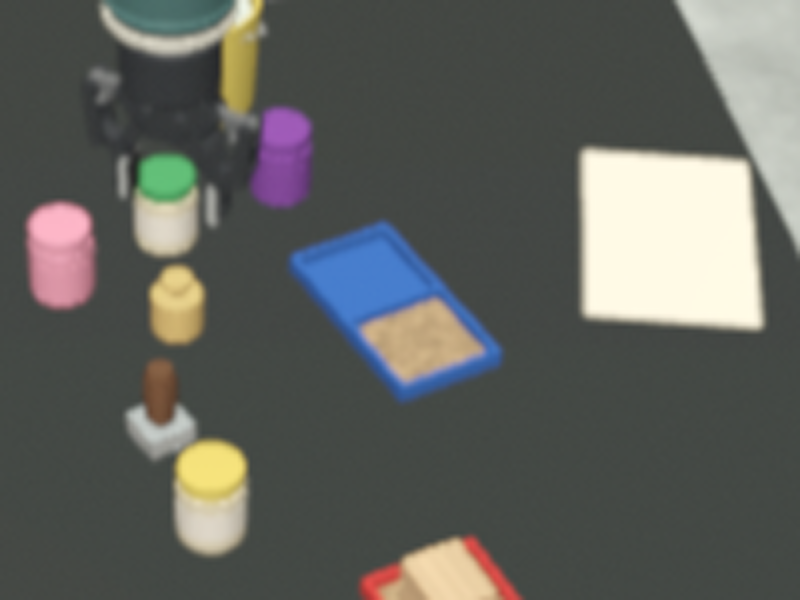

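View pics/t3.png

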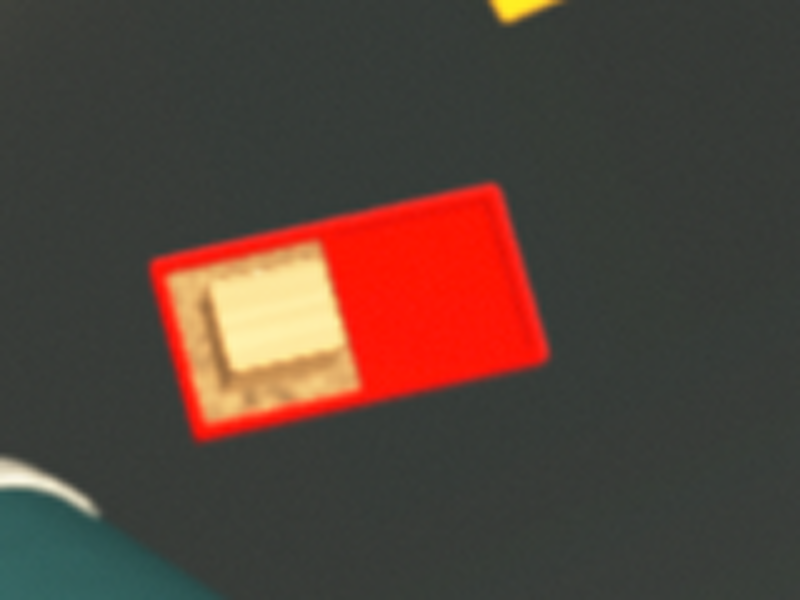

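```bash
python3 - <<'E'
from h import *
t=cam("top")
p=(np.array([(212,282),(323,258),(345,345),(237,374)])+.5)/5-.5+[340,130]
b=back(t,p,44)[:,:2]; print(b.round(1),b.mean(0).round(1),np.linalg.norm(np.roll(b,-1,0)-b,axis=1).round(1))
E
```

```text
[[ 610.9 -129.9]
 [ 626.5 -182.2]
 [ 584.1 -194. ]
 [ 566.4 -143.7]] [ 597.  -162.4] [54.5 44.  53.3 46.6]
```

Call:
send_rows --moves '[{"delta_pos": [1, 3, -25], "yaw": 5}, {"delta_pos": [1, 3, -25], "yaw": 5}, {"delta_pos": [0, 0, -15], "yaw": 0}, {"delta_pos": [0, 0, 0], "yaw": 0}]' --claw 0.6

```text
t: 8.0
ee_pos: [454.4, 166.5, 57.6]
tcp_rot: [-0.162, 0.153, 0.703, -0.676]
ft_force: [-0.7, 0.3, -0.1]
finger_gap: 68.4
```

```bash
python3 go.py 452.8 168.8 2 -23
```

```text
dir [-0.0037  0.0394 -0.9992]
t 8.0 pos [454.4 166.5  57.6] ang 154.3 tilt 2.27 F [-0.7  0.3 -0.1] gap 68.4 j7 1.63
delta [ -1.6   2.3 -55.6] yaw 2.7
```

Call:
send_rows --moves '[{"delta_pos": [-1, 2, -20], "yaw": 1}, {"delta_pos": [0, 0, -20], "yaw": 1}, {"delta_pos": [0, 0, -12], "yaw": 0}]'

```text
t: 8.25
ee_pos: [455.2, 168.3, 6.8]
tcp_rot: [-0.153, 0.146, 0.704, -0.677]
ft_force: [0.1, 1.2, -0.3]
finger_gap: 68.2
```

```bash
python3 go.py 452.8 168.8 2 -23
```

```text
dir [-0.0015  0.0393 -0.9992]
t 8.25 pos [455.2 168.3   6.8] ang 155.58 tilt 2.25 F [ 0.1  1.2 -0.3] gap 68.2 j7 1.57
delta [-2.4  0.5 -4.8] yaw 1.4
```

Call:
send_rows --moves '[{"delta_pos": [-2.5, 0.5, -4], "yaw": 0}, {"delta_pos": [0, 0, -0.5], "yaw": 0}, {"delta_pos": [0, 0, -0.5], "yaw": 0}, {"delta_pos": [0, 0, -0.5], "yaw": 0}, {"delta_pos": [0, 0, -0.5], "yaw": 0}, {"delta_pos": [0, 0, -0.5], "yaw": 0}, {"delta_pos": [0, 0, 0], "yaw": 0}]' --claw -1 --newtons 60

```text
t: 8.83
ee_pos: [453.6, 168.2, 3.0]
tcp_rot: [-0.157, 0.151, 0.703, -0.677]
ft_force: [0.9, 0.0, -3.0]
finger_gap: 38.5
```

```bash
python3 go.py 452.8 168.8 2 -23
```

```text
dir [ 8.000e-04  3.790e-02 -9.993e-01]
t 8.83 pos [453.6 168.2   3. ] ang 154.87 tilt 2.17 F [ 0.9  0.  -3. ] gap 38.5 j7 1.55
delta [-0.8  0.6 -1. ] yaw 2.1
```

Call:
send_rows --moves '[{"delta_pos": [0, 0, 30], "yaw": 0}, {"delta_pos": [0, 0, 35], "yaw": 0}, {"delta_pos": [11, -26, 30], "yaw": 0}, {"delta_pos": [12, -27, 0], "yaw": 0}, {"delta_pos": [12, -27, 0], "yaw": 0}, {"delta_pos": [12, -27, 0], "yaw": 0}, {"delta_pos": [12, -27, 0], "yaw": 0}, {"delta_pos": [12, -27, 0], "yaw": 0}, {"delta_pos": [12, -27, 0], "yaw": 0}, {"delta_pos": [12, -27, 0], "yaw": 0}, {"delta_pos": [12, -27, 0], "yaw": 0}, {"delta_pos": [12, -27, 0], "yaw": 0}, {"delta_pos": [10, -20, 0], "yaw": 0}, {"delta_pos": [5, -10, 0], "yaw": 0}, {"delta_pos": [0, 0, 0], "yaw": 0}]'

```text
t: 10.08
ee_pos: [588.9, -148.2, 105.7]
tcp_rot: [-0.157, 0.152, 0.703, -0.677]
ft_force: [-0.9, 1.1, -3.3]
finger_gap: 38.5
```

```bash
python3 go.py 597.5 -162 60 -23
```

```text
dir [ 0.0017  0.0367 -0.9993]
t 10.08 pos [ 588.9 -148.2  105.7] ang 154.76 tilt 2.11 F [-0.9  1.1 -3.3] gap 38.5 j7 2.34
delta [  8.6 -13.8 -45.7] yaw 2.2
```

Call:
send_rows --moves '[{"delta_pos": [4, -7, -20], "yaw": 0}, {"delta_pos": [4, -7, -20], "yaw": 0}, {"delta_pos": [0, 0, 0], "yaw": 0}]'

```text
t: 10.33
ee_pos: [597.1, -161.6, 65.5]
tcp_rot: [-0.157, 0.153, 0.703, -0.677]
ft_force: [-0.5, 0.1, -3.7]
finger_gap: 38.2
```

```bash
python3 go.py 597.5 -162 51 -23; python3 - <<'E'
from h import *
t=cam("top");s=cam("side");crop(s,300,220,120,90,6,"s4.png");crop(t,340,130,160,120,5,"t4.png")
E
```

```text
dir [ 0.0031  0.037  -0.9993]
t 10.33 pos [ 597.1 -161.6   65.5] ang 154.73 tilt 2.13 F [-0.5  0.1 -3.7] gap 38.2 j7 2.34
delta [  0.4  -0.4 -14.5] yaw 2.3
```

View pics/s4.png

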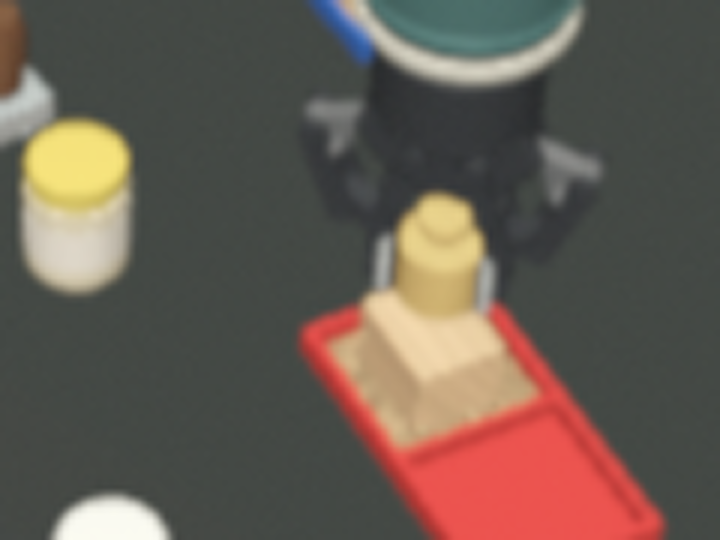

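View pics/t4.png

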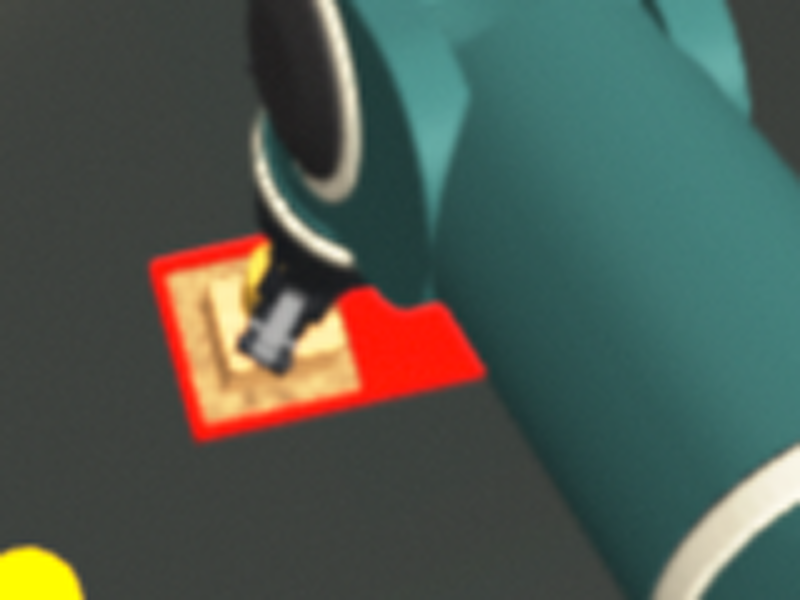

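```bash
python3 - <<'E'
from h import *
s=cam("side")
f=lambda p,z:print(back(s,(np.array([p])+.5)/6-.5+[300,220],z).round(1))
f((446,211),112.); f((440,243),96.)
f((363,300),44.);f((502,345),44.);f((427,380),44.)
E
```

```text
[[ 599.4 -153.2  112. ]]
[[ 596.8 -157.5   96. ]]
[[ 567.6 -140.1   44. ]]
[[ 625.  -177.2   44. ]]
[[ 586.5 -192.7   44. ]]
```

```bash
cat > ov.py <<'E'
from h import *
def circ(c,x,y,z,r): 
    a=np.linspace(0,2*np.pi,60); return proj(c,np.c_[x+r*np.cos(a),y+r*np.sin(a),0*a+z])
def box(c,x,y,z,hx,hy,th):
    th=np.radians(th);a=np.array([[hx,hy],[-hx,hy],[-hx,-hy],[hx,-hy]]);return proj(c,np.c_[a@np.array([[np.cos(th),np.sin(th)],[-np.sin(th),np.cos(th)]])+[x,y],[z]*4])
def weight(c,x,y,z): return [circ(c,x,y,z,20),circ(c,x,y,z+34,20),circ(c,x,y,z+50,12)]
def block(c,x,y,z,th): return [box(c,x,y,z,23,28,th),box(c,x,y,z+40,23,28,th)]
def jar(c,x,y,z): return [circ(c,x,y,z,25),circ(c,x,y,z+65,24)]
def stamp(c,x,y,z,th): return [box(c,x,y,z,19,19,th),box(c,x,y,z+18,19,19,th),circ(c,x,y,z+60,13)]
def draw(c,win,k,polys,name):
    x0,y0,w,h=win
    im=cv2.resize(np.ascontiguousarray(c["pixels"][y0:y0+h,x0:x0+w,::-1]),None,fx=k,fy=k,interpolation=cv2.INTER_CUBIC)
    for p in polys: cv2.polylines(im,[((p-[x0,y0]+.5)*k-.5).round().astype(int)],True,(255,0,255),1,cv2.LINE_AA)
    cv2.imwrite("pics/"+name,im)
E
python3 - <<'E'
from ov import *
s=cam("side");draw(s,(330,230,80,70),8,weight(s,597.1,-161,62.5)+block(s,597,-161,4,17.2),"o4.png")
E
```

```text
(no output)
```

View pics/o4.png

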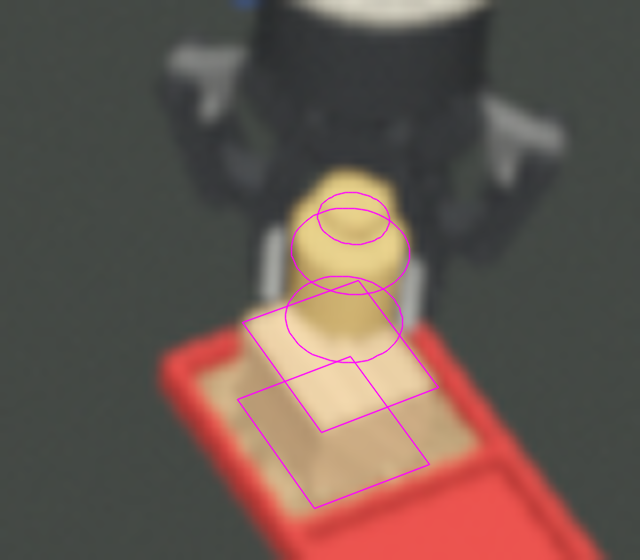

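```bash
python3 - <<'E'
from ov import *
d=np.load("c0.npz");s=cam("side");t=cam("top");s["pixels"]=d["sp"];t["pixels"]=d["tp"]
draw(s,(285,185,40,40),10,weight(s,453,169,0),"w_s.png");draw(t,(230,225,40,40),10,weight(t,453,169,0),"w_t.png")
a=cv2.imread("pics/w_s.png");b=cv2.imread("pics/w_t.png");cv2.imwrite("pics/w.png",np.hstack([a,b]))
E
```

```text
(no output)
```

View pics/w.png

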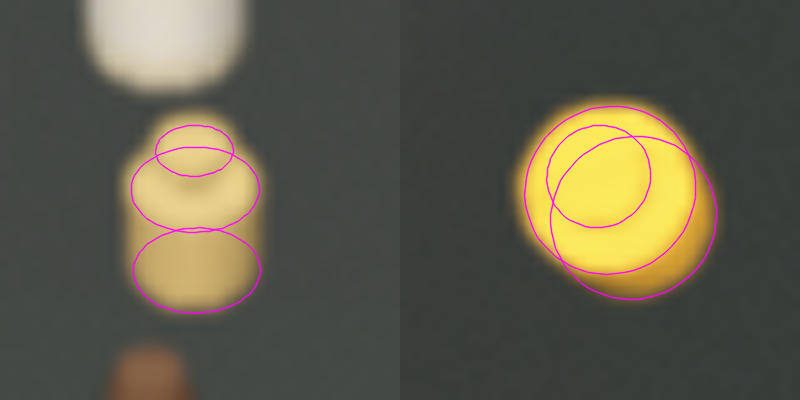

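```bash
python3 go.py 597 -161 51 -23; python3 - <<'E'
from ov import *
s=cam("side");draw(s,(330,230,80,70),8,weight(s,597.1,-158,66.5)+block(s,597,-161,4,17.2),"o5.png")
E
python3 go.py
```

```text
dir [ 0.0073  0.036  -0.9993]
t 10.63 pos [ 598.5 -160.5   69.5] ang 154.83 tilt 2.1 F [ 0.6  0.1 -3.2] gap 38.5 j7 2.34
delta [ -1.5  -0.5 -18.5] yaw 2.2
dir [ 0.0072  0.0359 -0.9993]
t 10.68 pos [ 598.5 -160.7   69.3] ang 154.82 tilt 2.1 F [-0.2 -0.4 -4.1] gap 38.4 j7 2.34
```

View pics/o5.png

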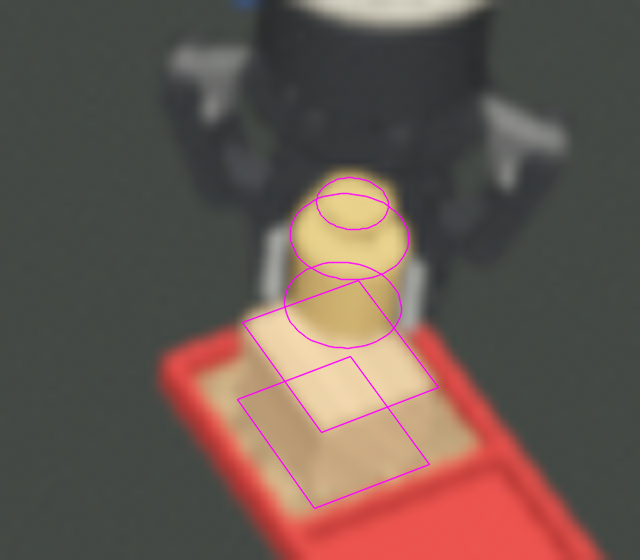

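Call:
send_rows --moves '[{"delta_pos": [-1, -2, -12], "yaw": 0}, {"delta_pos": [-0.5, -0.5, -5], "yaw": 0}, {"delta_pos": [0, 0, -0.5], "yaw": 0}]'

```text
t: 10.93
ee_pos: [597.2, -163.3, 51.6]
tcp_rot: [-0.154, 0.154, 0.703, -0.677]
ft_force: [-0.4, 0.2, -4.0]
finger_gap: 38.6
```

```bash
python3 - <<'E'
from h import *
s=cam("side")
E
python3 go.py 597 -163 47
```

```text
dir [ 0.0085  0.0348 -0.9994]
t 10.98 pos [ 597.1 -163.4   51.6] ang 154.83 tilt 2.05 F [-0.2 -1.  -4. ] gap 38.7 j7 2.33
delta [-0.1  0.4 -4.6] yaw
```

Call:
send_rows --moves '[{"delta_pos": [0, 0, -3], "yaw": 0}]'

```text
t: 11.07
ee_pos: [597.3, -163.2, 48.8]
tcp_rot: [-0.154, 0.154, 0.703, -0.677]
ft_force: [0.4, 0.2, -3.4]
finger_gap: 38.4
```

Call:
send_rows --moves '[{"delta_pos": [0, 0, -1.5], "yaw": 0}]'

```text
t: 11.15
ee_pos: [597.1, -163.3, 46.8]
tcp_rot: [-0.154, 0.154, 0.703, -0.677]
ft_force: [-0.0, 0.1, -3.3]
finger_gap: 38.2
```

Call:
send_rows --moves '[{"delta_pos": [0, 0, -0.8], "yaw": 0}]'

```text
t: 11.23
ee_pos: [597.1, -163.2, 45.9]
tcp_rot: [-0.154, 0.154, 0.703, -0.677]
ft_force: [-3.5, -1.5, 16.1]
finger_gap: 38.3
```

```bash
python3 - <<'E'
from ov import *
s=cam("side");draw(s,(330,230,80,70),8,weight(s,597,-161,44)+block(s,597,-161,4,17.2),"o6.png")
E
python3 go.py
```

```text
dir [ 0.0086  0.035  -0.9993]
t 11.28 pos [ 597.2 -163.2   46.1] ang 154.83 tilt 2.07 F [-0.2  0.3 -3.6] gap 38.4 j7 2.33
```

View pics/o6.png

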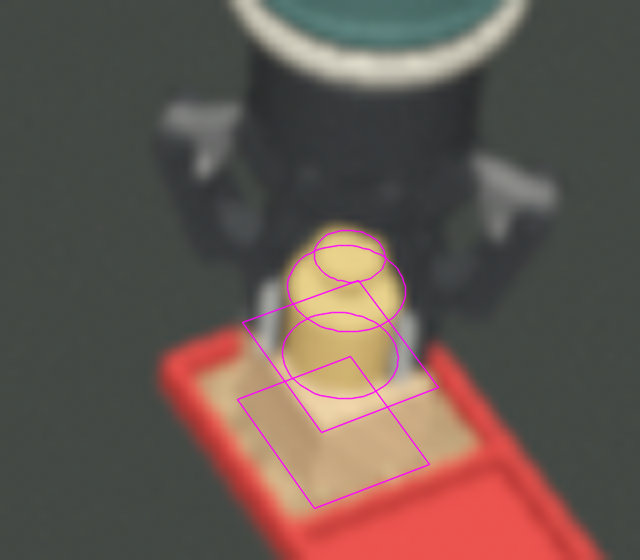

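Call:
send_rows --moves '[{"delta_pos": [0, 0, -0.3], "yaw": 0}, {"delta_pos": [0, 0, 0], "yaw": 0}, {"delta_pos": [0, 0, 0], "yaw": 0}, {"delta_pos": [0, 0, 0], "yaw": 0}]' --claw 0.6

```text
t: 11.62
ee_pos: [598.1, -163.0, 46.6]
tcp_rot: [-0.153, 0.155, 0.703, -0.677]
ft_force: [0.2, 0.8, 0.7]
finger_gap: 68.8
```

```bash
python3 go.py 428 -280 120 -23
```

```text
dir [ 0.0104  0.035  -0.9993]
t 11.62 pos [ 598.1 -163.    46.6] ang 154.83 tilt 2.09 F [0.2 0.8 0.7] gap 68.8 j7 2.33
delta [-170.1 -117.    73.4] yaw 2.2
```

Call:
send_rows --moves '[{"delta_pos": [0, 0, 30], "yaw": 0}, {"delta_pos": [0, 0, 38], "yaw": 0}, {"delta_pos": [0, 0, 10], "yaw": -7}, {"delta_pos": [-10, -7, 0], "yaw": -7}, {"delta_pos": [-10, -7, 0], "yaw": -7}, {"delta_pos": [-10, -7, 0], "yaw": -7}, {"delta_pos": [-10, -7, 0], "yaw": -7}, {"delta_pos": [-10, -7, 0], "yaw": -7}, {"delta_pos": [-10, -7, 0], "yaw": -7}, {"delta_pos": [-10, -7, 0], "yaw": -7}, {"delta_pos": [-10, -7, 0], "yaw": -7}, {"delta_pos": [-10, -7, 0], "yaw": -7}, {"delta_pos": [-10, -7, 0], "yaw": -7}, {"delta_pos": [-10, -7, 0], "yaw": -7}, {"delta_pos": [-10, -7, 0], "yaw": -7}, {"delta_pos": [-10, -7, 0], "yaw": -7}, {"delta_pos": [-10, -7, 0], "yaw": -7}, {"delta_pos": [-10, -7, 0], "yaw": -7}, {"delta_pos": [-10, -7, 0], "yaw": -7}, {"delta_pos": [0, 0, 0], "yaw": -7}]' --claw 0.95

```text
t: 13.28
ee_pos: [431.6, -277.8, 132.1]
tcp_rot: [-0.672, 0.705, 0.165, -0.153]
ft_force: [0.8, -0.2, -0.1]
finger_gap: 83.6
```

```bash
python3 go.py 428 -280 85 16; python3 - <<'E'
from ov import *
s=cam("side");t=cam("top")
draw(s,(330,230,80,70),8,weight(s,597,-161,44)+block(s,597,-161,4,17.2),"o7.png")
draw(t,(365,160,90,60),8,weight(t,597,-161,44)+block(t,597,-161,4,17.2),"o8.png")
E
python3 go.py 428 -280 85 16
```

```text
dir [ 0.0258 -0.0423 -0.9988]
t 13.28 pos [ 431.6 -277.8  132.1] ang 26.01 tilt 2.84 F [ 0.8 -0.2 -0.1] gap 83.6 j7 0.65
delta [ -3.6  -2.2 -47.1] yaw -10.0
dir [ 0.0269 -0.0422 -0.9987]
t 13.38 pos [ 433.3 -276.5  132.4] ang 26.3 tilt 2.87 F [-0.1  0.5  0.8] gap 83.7 j7 0.65
delta [ -5.3  -3.5 -47.4] yaw -10.3
```

View pics/o7.png

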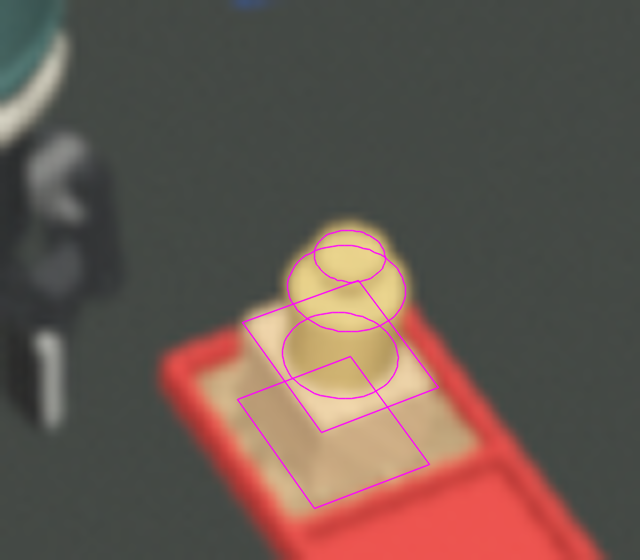

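View pics/o8.png

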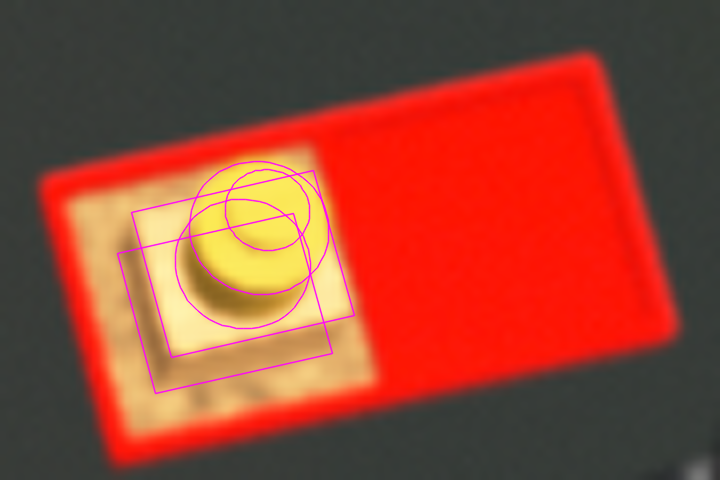

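Call:
send_rows --moves '[{"delta_pos": [-3, -2, -25], "yaw": -5}, {"delta_pos": [-3, -2, -25], "yaw": -3}, {"delta_pos": [0, 0, 0], "yaw": 0}]'

```text
t: 13.63
ee_pos: [429.4, -280.2, 82.7]
tcp_rot: [-0.679, 0.715, 0.122, -0.111]
ft_force: [-0.5, 0.5, -1.0]
finger_gap: 83.4
```

```bash
python3 go.py 428 -280 14 18
```

```text
dir [ 0.0248 -0.0481 -0.9985]
t 13.63 pos [ 429.4 -280.2   82.7] ang 18.97 tilt 3.1 F [-0.5  0.5 -1. ] gap 83.4 j7 0.48
delta [ -1.4   0.2 -68.7] yaw -1.0
```

Call:
send_rows --moves '[{"delta_pos": [-1, 0, -20], "yaw": -1}, {"delta_pos": [-1, 0, -20], "yaw": 0}, {"delta_pos": [0, 0, -18], "yaw": 0}, {"delta_pos": [0, 0, -4], "yaw": 0}]'

```text
t: 13.97
ee_pos: [430.9, -279.1, 22.1]
tcp_rot: [-0.678, 0.715, 0.126, -0.112]
ft_force: [-0.6, 0.5, -0.6]
finger_gap: 83.1
```

```bash
python3 go.py 428 -280 14 18
```

```text
dir [ 0.0283 -0.0483 -0.9984]
t 13.97 pos [ 430.9 -279.1   22.1] ang 19.39 tilt 3.21 F [-0.6  0.5 -0.6] gap 83.1 j7 0.39
delta [-2.9 -0.9 -8.1] yaw -1.4
```

Call:
send_rows --moves '[{"delta_pos": [-2.5, -1, -8], "yaw": 0}, {"delta_pos": [0, 0, -0.5], "yaw": 0}, {"delta_pos": [0, 0, -0.5], "yaw": 0}, {"delta_pos": [0, 0, -0.5], "yaw": 0}, {"delta_pos": [0, 0, -0.5], "yaw": 0}, {"delta_pos": [0, 0, 0], "yaw": 0}, {"delta_pos": [0, 0, 0], "yaw": 0}]' --claw -1 --newtons 40

```text
t: 14.55
ee_pos: [431.2, -280.6, 16.5]
tcp_rot: [-0.677, 0.715, 0.132, -0.115]
ft_force: [0.0, -0.2, -0.2]
finger_gap: 49.2
```

```bash
python3 go.py 623.8 -241 14 18
```

```text
dir [ 0.0327 -0.05   -0.9982]
t 14.55 pos [ 431.2 -280.6   16.5] ang 20.11 tilt 3.42 F [ 0.  -0.2 -0.2] gap 49.2 j7 0.4
delta [192.6  39.6  -2.5] yaw -2.1
```

Call:
send_rows --moves '[{"delta_pos": [0, 0, 25], "yaw": 0}, {"delta_pos": [5, 1, 25], "yaw": 0}, {"delta_pos": [30, 6, 0], "yaw": -1}, {"delta_pos": [30, 6, 0], "yaw": -1}, {"delta_pos": [30, 6, 0], "yaw": 0}, {"delta_pos": [30, 6, 0], "yaw": 0}, {"delta_pos": [30, 6, 0], "yaw": 0}, {"delta_pos": [20, 4, 0], "yaw": 0}, {"delta_pos": [10, 2, 0], "yaw": 0}, {"delta_pos": [0, 0, 0], "yaw": 0}]'

```text
t: 15.38
ee_pos: [622.8, -242.4, 72.4]
tcp_rot: [-0.678, 0.718, 0.118, -0.101]
ft_force: [1.2, -0.7, -2.0]
finger_gap: 49.4
```

```bash
python3 -c "
from h import *
cam('side')"; python3 go.py 623.8 -241 28 18
```

```text
dir [ 0.0309 -0.0519 -0.9982]
t 15.43 pos [ 621.8 -242.6   72.2] ang 17.84 tilt 3.46 F [-0.2  0.5 -1.1] gap 48.6 j7 0.27
delta [  2.    1.6 -44.2] yaw 0.2
```

Call:
send_rows --moves '[{"delta_pos": [1, 1, -18], "yaw": 0}, {"delta_pos": [1, 0.5, -18], "yaw": 0}, {"delta_pos": [0, 0, -7], "yaw": 0}, {"delta_pos": [0, 0, -0.5], "yaw": 0}]'

```text
t: 15.77
ee_pos: [621.0, -243.1, 28.6]
tcp_rot: [-0.678, 0.719, 0.117, -0.101]
ft_force: [-0.0, -0.1, -1.8]
finger_gap: 48.8
```

```bash
python3 - <<'E'
from ov import *
s=cam('side')
draw(s,(330,230,100,100),6,jar(s,623.8,-241,12),"o9.png")
E
python3 go.py 623.8 -241 21 18
```

```text
dir [ 0.0309 -0.0535 -0.9981]
t 15.82 pos [ 621.1 -243.2   29.1] ang 17.76 tilt 3.54 F [-0.  -0.7 -1.2] gap 49.1 j7 0.24
delta [ 2.7  2.2 -8.1] yaw 0.2
```

View pics/o9.png

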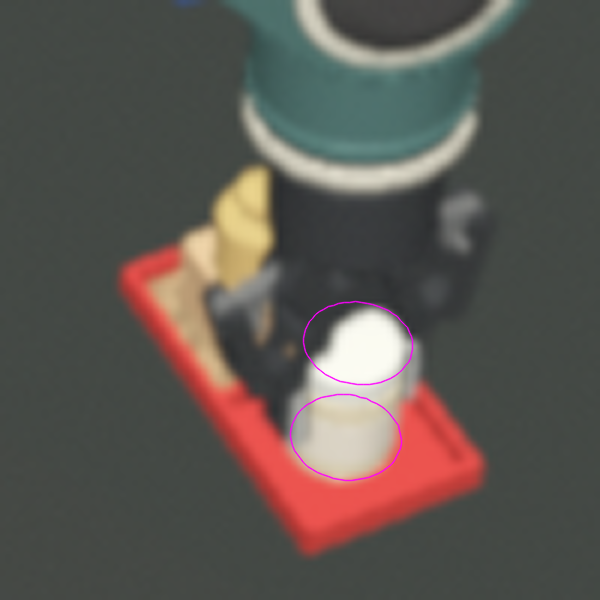

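Call:
send_rows --moves '[{"delta_pos": [2.5, 2, -5], "yaw": 0}]'

```text
t: 15.9
ee_pos: [623.5, -242.2, 25.4]
tcp_rot: [-0.678, 0.719, 0.117, -0.1]
ft_force: [-0.3, -0.3, -0.9]
finger_gap: 48.8
```

Call:
send_rows --moves '[{"delta_pos": [0, 0, -1.5], "yaw": 0}]'

```text
t: 15.98
ee_pos: [623.6, -242.0, 23.9]
tcp_rot: [-0.678, 0.719, 0.117, -0.1]
ft_force: [-0.5, -0.1, -2.0]
finger_gap: 49.2
```

Call:
send_rows --moves '[{"delta_pos": [0, 0, -0.8], "yaw": 0}]'

```text
t: 16.07
ee_pos: [623.7, -242.3, 23.6]
tcp_rot: [-0.677, 0.719, 0.117, -0.1]
ft_force: [0.5, -0.2, -0.6]
finger_gap: 49.0
```

Call:
send_rows --moves '[{"delta_pos": [0, 0, -1.5], "yaw": 0}]'

```text
t: 16.15
ee_pos: [623.9, -242.4, 22.6]
tcp_rot: [-0.677, 0.719, 0.117, -0.1]
ft_force: [-0.2, -0.7, -2.2]
finger_gap: 49.2
```

Call:
send_rows --moves '[{"delta_pos": [0, 0, -1], "yaw": 0}]'

```text
t: 16.23
ee_pos: [624.1, -242.5, 21.8]
tcp_rot: [-0.677, 0.719, 0.117, -0.1]
ft_force: [-1.2, 0.7, -2.2]
finger_gap: 48.9
```

Call:
send_rows --moves '[{"delta_pos": [0, 0, -1], "yaw": 0}]'

```text
t: 16.32
ee_pos: [624.2, -242.5, 21.0]
tcp_rot: [-0.677, 0.72, 0.117, -0.1]
ft_force: [-0.3, 0.7, -1.1]
finger_gap: 49.0
```

Call:
send_rows --moves '[{"delta_pos": [0, 0, -1], "yaw": 0}]'

```text
t: 16.4
ee_pos: [624.3, -242.6, 20.1]
tcp_rot: [-0.677, 0.72, 0.117, -0.099]
ft_force: [0.2, -0.1, -0.6]
finger_gap: 49.1
```

Call:
send_rows --moves '[{"delta_pos": [0, 0, -0.8], "yaw": 0}]'

```text
t: 16.48
ee_pos: [624.3, -242.6, 19.3]
tcp_rot: [-0.677, 0.72, 0.117, -0.099]
ft_force: [-0.6, 0.0, -1.4]
finger_gap: 49.3
```

Call:
send_rows --moves '[{"delta_pos": [0, 0, -0.8], "yaw": 0}]'

```text
t: 16.57
ee_pos: [624.5, -242.8, 18.7]
tcp_rot: [-0.677, 0.72, 0.117, -0.099]
ft_force: [-4.1, -0.1, 13.3]
finger_gap: 48.9
```

Call:
send_rows --moves '[{"delta_pos": [0, 0, -0.8], "yaw": 0}]'

```text
t: 16.65
ee_pos: [624.6, -242.9, 18.7]
tcp_rot: [-0.677, 0.72, 0.117, -0.099]
ft_force: [-9.6, 2.7, 21.9]
finger_gap: 48.8
```

Call:
send_rows --moves '[{"delta_pos": [0, 0, 0.3], "yaw": 0}, {"delta_pos": [0, 0, 0], "yaw": 0}, {"delta_pos": [0, 0, 0], "yaw": 0}]' --claw 0.6

```text
t: 16.9
ee_pos: [624.9, -242.9, 19.4]
tcp_rot: [-0.677, 0.72, 0.118, -0.099]
ft_force: [-0.1, 0.0, -0.8]
finger_gap: 68.2
```

```bash
python3 go.py 423.6 47.7 110 22
```

```text
dir [ 0.0352 -0.0567 -0.9978]
t 16.9 pos [ 624.9 -242.9   19.4] ang 17.67 tilt 3.83 F [-0.1  0.  -0.8] gap 68.2 j7 0.23
delta [-201.3  290.6   90.6] yaw 4.3
```

Call:
send_rows --moves '[{"delta_pos": [0, 0, 30], "yaw": 0}, {"delta_pos": [0, 0, 38], "yaw": 0}, {"delta_pos": [-5, 5, 25], "yaw": -7}, {"delta_pos": [-12, 17, 5], "yaw": -7}, {"delta_pos": [-12, 17, 0], "yaw": -7}, {"delta_pos": [-12, 17, 0], "yaw": -7}, {"delta_pos": [-12, 17, 0], "yaw": -7}, {"delta_pos": [-12, 17, 0], "yaw": -7}, {"delta_pos": [-12, 17, 0], "yaw": -7}, {"delta_pos": [-12, 17, 0], "yaw": -7}, {"delta_pos": [-12, 17, 0], "yaw": -7}, {"delta_pos": [-12, 17, 0], "yaw": -7}, {"delta_pos": [-12, 17, 0], "yaw": -7}, {"delta_pos": [-12, 17, 0], "yaw": -7}, {"delta_pos": [-12, 17, 0], "yaw": -7}, {"delta_pos": [-12, 17, 0], "yaw": -7}, {"delta_pos": [-12, 17, 0], "yaw": -7}, {"delta_pos": [-12, 17, 0], "yaw": -7}, {"delta_pos": [0, 0, 0], "yaw": -7}, {"delta_pos": [0, 0, 0], "yaw": -7}]'

```text
t: 18.57
ee_pos: [429.4, 28.7, 122.1]
tcp_rot: [0.382, -0.418, 0.595, -0.57]
ft_force: [-0.4, -0.0, -0.0]
finger_gap: 68.3
```

```bash
python3 go.py 423.6 47.7 110 22; python3 - <<'E'
from ov import *
s=cam("side");t=cam("top")
draw(s,(340,230,90,100),6,weight(s,597,-161,44)+jar(s,623.8,-241,4),"o10.png")
draw(t,(365,160,95,70),8,jar(t,623.8,-241,4),"o11.png")
E
```

```text
dir [-0.0618  0.0014 -0.9981]
t 18.57 pos [429.4  28.7 122.1] ang -111.03 tilt 3.55 F [-0.4 -0.  -0. ] gap 68.3 j7 -2.13
delta [ -5.8  19.  -12.1] yaw -47.0
```

View pics/o10.png

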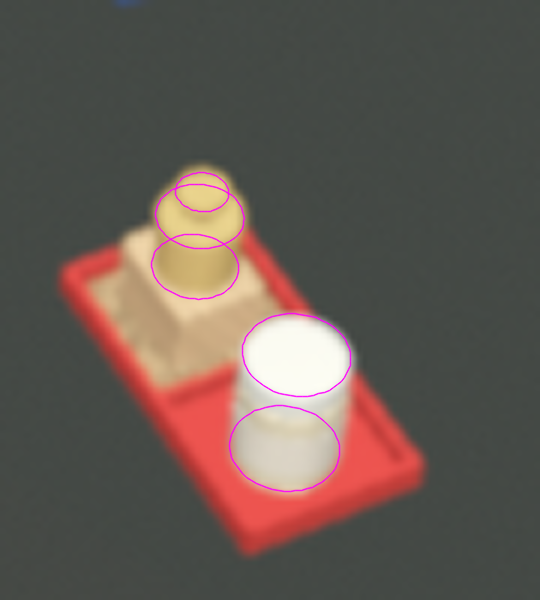

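View pics/o11.png

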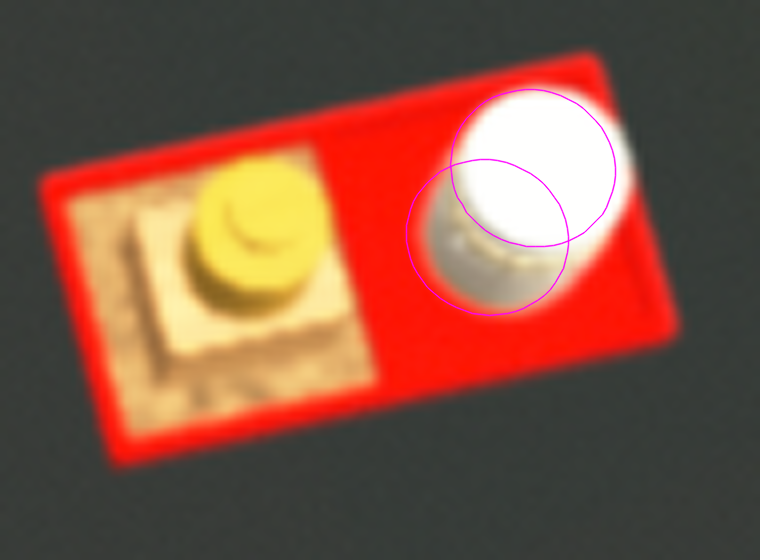

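Call:
send_rows --moves '[{"delta_pos": [-3, 10, 0], "yaw": 0}, {"delta_pos": [-3, 9, 0], "yaw": 0}, {"delta_pos": [0, 0, 0], "yaw": 0}, {"delta_pos": [0, 0, 0], "yaw": 0}, {"delta_pos": [0, 0, 0], "yaw": 0}, {"delta_pos": [0, 0, 0], "yaw": 0}, {"delta_pos": [0, 0, 0], "yaw": 0}, {"delta_pos": [0, 0, 0], "yaw": 0}, {"delta_pos": [0, 0, 0], "yaw": 0}, {"delta_pos": [0, 0, 0], "yaw": 0}, {"delta_pos": [0, 0, 0], "yaw": 0}, {"delta_pos": [0, 0, 0], "yaw": 0}, {"delta_pos": [0, 0, 0], "yaw": 0}, {"delta_pos": [0, 0, 0], "yaw": 0}, {"delta_pos": [0, 0, 0], "yaw": 0}, {"delta_pos": [0, 0, 0], "yaw": 0}, {"delta_pos": [0, 0, 0], "yaw": 0}, {"delta_pos": [0, 0, 0], "yaw": 0}, {"delta_pos": [0, 0, 0], "yaw": 0}, {"delta_pos": [0, 0, 0], "yaw": 0}]'

```text
t: 20.33
ee_pos: [424.5, 45.9, 122.0]
tcp_rot: [0.388, -0.424, 0.591, -0.566]
ft_force: [-0.1, -0.2, -0.3]
finger_gap: 68.0
```

```bash
python3 go.py 423.6 47.7 110 22
```

```text
dir [-6.090e-02 -4.000e-04 -9.981e-01]
t 20.33 pos [424.5  45.9 122. ] ang -109.86 tilt 3.49 F [-0.1 -0.2 -0.3] gap 68.0 j7 -2.16
delta [ -0.9   1.8 -12. ] yaw -48.1
```

Call:
send_rows --moves '[{"delta_pos": [0, 0, 25], "yaw": 0}, {"delta_pos": [0, 0, 25], "yaw": 0}, {"delta_pos": [0, 0, 25], "yaw": 0}, {"delta_pos": [0, 0, 25], "yaw": 0}, {"delta_pos": [0, 0, 0], "yaw": 0}]'

```text
t: 20.75
ee_pos: [422.7, 46.0, 225.1]
tcp_rot: [0.387, -0.425, 0.592, -0.565]
ft_force: [0.8, -0.4, 1.5]
finger_gap: 68.2
```

```bash
python3 go.py 423.6 47.7 110 22
```

```text
dir [-6.520e-02 -3.000e-04 -9.979e-01]
t 20.75 pos [422.7  46.  225.1] ang -109.82 tilt 3.74 F [ 0.8 -0.4  1.5] gap 68.2 j7 -2.11
delta [   0.9    1.7 -115.1] yaw -48.2
```

Call:
send_rows --moves '[{"delta_pos": [0, 0, -25], "yaw": 0}, {"delta_pos": [0, 0, -25], "yaw": 0}, {"delta_pos": [0, 0, -25], "yaw": 0}, {"delta_pos": [0, 0, -25], "yaw": 0}, {"delta_pos": [0, 0, 0], "yaw": 0}]'

```text
t: 21.17
ee_pos: [424.6, 46.1, 124.5]
tcp_rot: [0.39, -0.422, 0.59, -0.567]
ft_force: [-0.6, -1.4, -1.1]
finger_gap: 68.1
```

```bash
python3 go.py 423.6 47.7 110 22
```

```text
dir [-5.540e-02  3.000e-04 -9.985e-01]
t 21.17 pos [424.6  46.1 124.5] ang -109.85 tilt 3.17 F [-0.6 -1.4 -1.1] gap 68.1 j7 -2.16
delta [ -1.    1.6 -14.5] yaw -48.1
```

Call:
send_rows --moves '[{"delta_pos": [0, 0, 15], "yaw": 0}, {"delta_pos": [0, 0, 15], "yaw": 0}, {"delta_pos": [0, 0, 15], "yaw": 0}, {"delta_pos": [0, 0, 15], "yaw": 0}, {"delta_pos": [0, 0, 15], "yaw": 0}, {"delta_pos": [0, 0, 15], "yaw": 0}, {"delta_pos": [0, 0, 15], "yaw": 0}, {"delta_pos": [0, 0, 15], "yaw": 0}, {"delta_pos": [0, 0, 0], "yaw": 0}, {"delta_pos": [0, 0, 0], "yaw": 0}]'

```text
t: 22.0
ee_pos: [422.5, 46.9, 257.9]
tcp_rot: [0.39, -0.423, 0.59, -0.566]
ft_force: [-0.3, 0.1, -0.8]
finger_gap: 68.3
```

```bash
python3 go.py 423.6 47.7 110 22
```

```text
dir [-0.057   0.0015 -0.9984]
t 22.0 pos [422.5  46.9 257.9] ang -109.75 tilt 3.27 F [-0.3  0.1 -0.8] gap 68.3 j7 -2.1
delta [   1.1    0.8 -147.9] yaw -48.3
```

Call:
send_rows --moves '[{"delta_pos": [0, 0, -38], "yaw": 0}, {"delta_pos": [0, 0, -38], "yaw": 0}, {"delta_pos": [0, 0, -38], "yaw": 0}, {"delta_pos": [0, 0, 0], "yaw": 0}, {"delta_pos": [0, 0, 0], "yaw": 0}]'

```text
t: 22.42
ee_pos: [423.1, 47.3, 144.0]
tcp_rot: [0.392, -0.421, 0.589, -0.567]
ft_force: [1.1, 0.4, 1.5]
finger_gap: 68.4
```

```bash
python3 go.py 423.6 47.7 110 22
```

```text
dir [-0.0512  0.0024 -0.9987]
t 22.42 pos [423.1  47.3 144. ] ang -109.73 tilt 2.94 F [1.1 0.4 1.5] gap 68.4 j7 -2.14
delta [  0.5   0.4 -34. ] yaw -48.3
```

Call:
send_rows --moves '[{"delta_pos": [0, 0, -20], "yaw": 0}, {"delta_pos": [0, 0, -20], "yaw": 0}, {"delta_pos": [0, 0, -18], "yaw": 0}, {"delta_pos": [0, 0, 0], "yaw": 0}]'

```text
t: 22.75
ee_pos: [426.7, 47.6, 91.6]
tcp_rot: [0.394, -0.419, 0.588, -0.568]
ft_force: [-0.5, -0.4, -0.5]
finger_gap: 68.7
```

```bash
python3 go.py 422.7 47.7 25 22; python3 - <<'E'
from ov import *
s=cam("side");t=cam("top")
draw(s,(260,190,100,75),8,stamp(s,423.6,47.7,0,22.5),"o12.png")
E
```

```text
dir [-0.0448  0.0026 -0.999 ]
t 22.75 pos [426.7  47.6  91.6] ang -109.76 tilt 2.57 F [-0.5 -0.4 -0.5] gap 68.7 j7 -2.18
delta [ -4.    0.1 -66.6] yaw -48.2
```

View pics/o12.png

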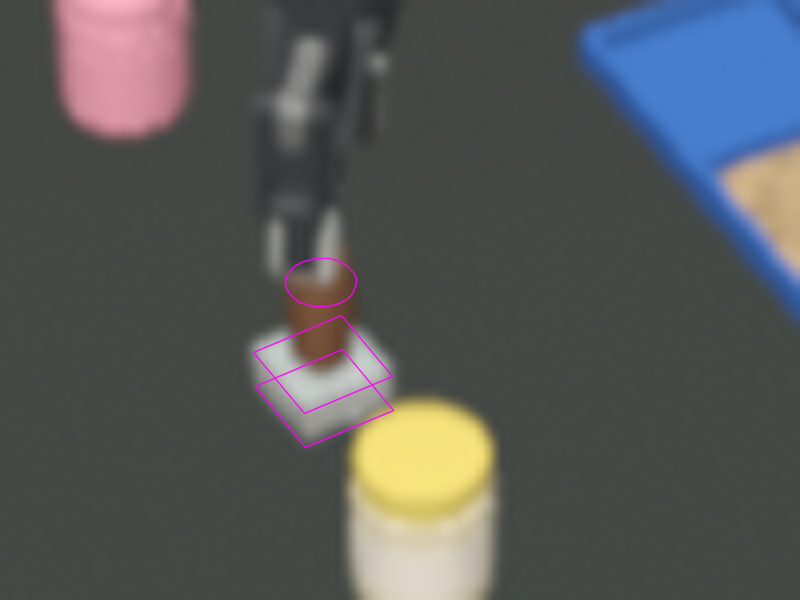

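Call:
send_rows --moves '[{"delta_pos": [-4, 1, -20], "yaw": 0}, {"delta_pos": [-1, 0, -20], "yaw": 0}, {"delta_pos": [-1, 0, -18], "yaw": 0}, {"delta_pos": [0, 0, -4], "yaw": 0}]'

```text
t: 23.18
ee_pos: [428.0, 49.3, 38.9]
tcp_rot: [0.399, -0.414, 0.585, -0.572]
ft_force: [-0.8, 0.0, -0.3]
finger_gap: 68.2
```

```bash
python3 go.py 422.8 48.7 25 22
```

```text
dir [-0.0287  0.0034 -0.9996]
t 23.18 pos [428.   49.3  38.9] ang -109.82 tilt 1.66 F [-0.8  0.  -0.3] gap 68.2 j7 -2.22
delta [ -5.2  -0.6 -13.9] yaw -48.2
```

Call:
send_rows --moves '[{"delta_pos": [-5, -0.5, -8], "yaw": 0}, {"delta_pos": [-1, 0, -6], "yaw": 0}, {"delta_pos": [0, 0, 0], "yaw": 0}]'

```text
t: 23.43
ee_pos: [423.8, 48.9, 27.3]
tcp_rot: [0.4, -0.413, 0.585, -0.573]
ft_force: [0.4, -0.3, -0.9]
finger_gap: 68.5
```

```bash
python3 go.py 423 48.7 25 22
```

```text
dir [-0.0248  0.0035 -0.9997]
t 23.43 pos [423.8  48.9  27.3] ang -109.83 tilt 1.44 F [ 0.4 -0.3 -0.9] gap 68.5 j7 -2.23
delta [-0.8 -0.2 -2.3] yaw -48.2
```

Call:
send_rows --moves '[{"delta_pos": [-0.8, 0, -1], "yaw": 0}, {"delta_pos": [0, 0, 0], "yaw": 0}, {"delta_pos": [0, 0, 0], "yaw": 0}, {"delta_pos": [0, 0, 0], "yaw": 0}, {"delta_pos": [0, 0, 0], "yaw": 0}, {"delta_pos": [0, 0, 0], "yaw": 0}, {"delta_pos": [0, 0, 0], "yaw": 0}]' --claw -1 --newtons 50

```text
t: 24.02
ee_pos: [424.6, 48.9, 29.1]
tcp_rot: [0.401, -0.412, 0.584, -0.573]
ft_force: [0.3, -0.7, -1.7]
finger_gap: 24.7
```

```bash
python3 go.py 637.1 114.2 70 22
```

```text
dir [-0.0214  0.0034 -0.9998]
t 24.02 pos [424.6  48.9  29.1] ang -109.85 tilt 1.24 F [ 0.3 -0.7 -1.7] gap 24.7 j7 -2.23
delta [212.5  65.3  40.9] yaw -48.1
```

Call:
send_rows --moves '[{"delta_pos": [0, 0, 25], "yaw": 0}, {"delta_pos": [5, 2, 20], "yaw": 0}, {"delta_pos": [30, 9, 0], "yaw": 0}, {"delta_pos": [30, 9, 0], "yaw": 0}, {"delta_pos": [30, 9, 0], "yaw": 0}, {"delta_pos": [30, 9, 0], "yaw": 0}, {"delta_pos": [30, 9, 0], "yaw": 0}, {"delta_pos": [30, 9, 0], "yaw": 0}, {"delta_pos": [15, 5, 0], "yaw": 0}, {"delta_pos": [5, 2, 0], "yaw": 0}, {"delta_pos": [0, 0, 0], "yaw": 0}]'

```text
t: 24.93
ee_pos: [635.5, 113.8, 75.1]
tcp_rot: [0.399, -0.413, 0.585, -0.573]
ft_force: [-0.0, 0.1, -1.5]
finger_gap: 24.9
```

```bash
python3 - <<'E'
from ov import *
s=cam("side");t=cam("top")
crop(s,310,160,100,75,8,"s13.png");crop(t,200,130,130,100,6,"t13.png")
E
python3 go.py 637.1 114.2 40 22; 
```

```text
dir [-0.0269  0.0018 -0.9996]
t 25.03 pos [634.1 113.1  75.2] ang -109.94 tilt 1.55 F [-0.3 -0.1 -1. ] gap 24.9 j7 -2.25
delta [  3.    1.1 -35.2] yaw -48.1
```

View pics/s13.png

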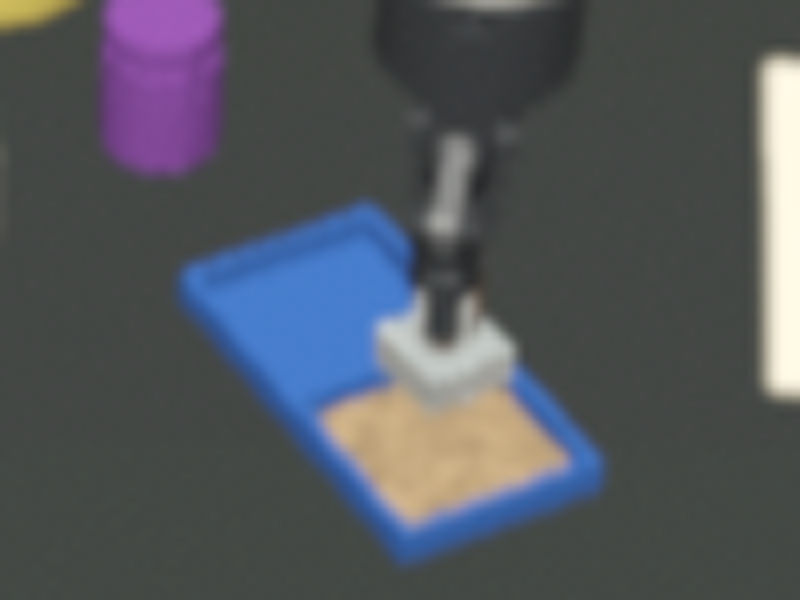

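View pics/t13.png

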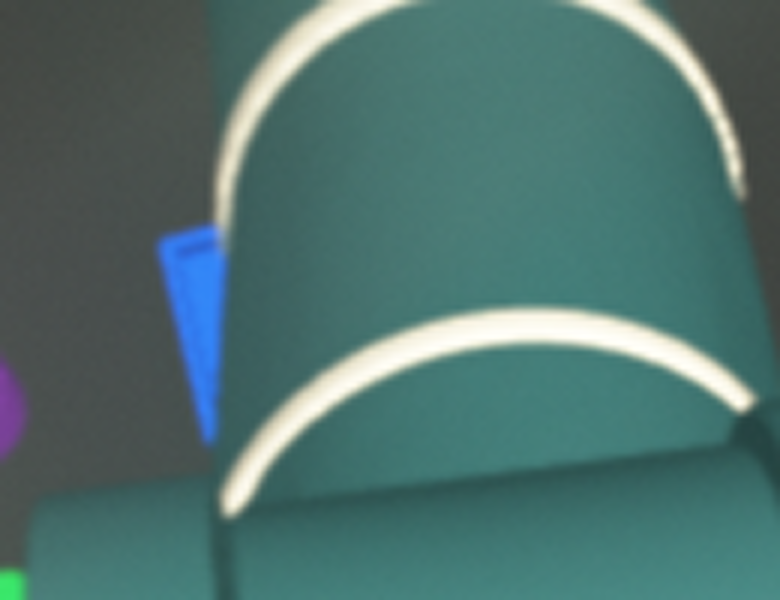

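Call:
send_rows --moves '[{"delta_pos": [1.5, 1, -18], "yaw": 0}, {"delta_pos": [1, 0, -15], "yaw": 0}, {"delta_pos": [0, 0, -1], "yaw": 0}]'

```text
t: 25.28
ee_pos: [634.4, 112.8, 41.1]
tcp_rot: [0.398, -0.413, 0.585, -0.573]
ft_force: [-0.9, -0.1, -1.4]
finger_gap: 24.6
```

```bash
python3 - <<'E'
from ov import *
s=cam("side")
draw(s,(310,160,100,75),8,stamp(s,637.1,114.2,14,22.5)+[box(s,637.1,114.2,4,40,40,19.5)],"s14.png")
E
python3 go.py 637.1 114.2 34 22; 
```

```text
dir [-0.0264  0.0012 -0.9997]
t 25.33 pos [634.5 112.8  41.9] ang -109.98 tilt 1.51 F [-0.2 -0.3 -1.3] gap 24.6 j7 -2.25
delta [ 2.6  1.4 -7.9] yaw -48.0
```

View pics/s14.png

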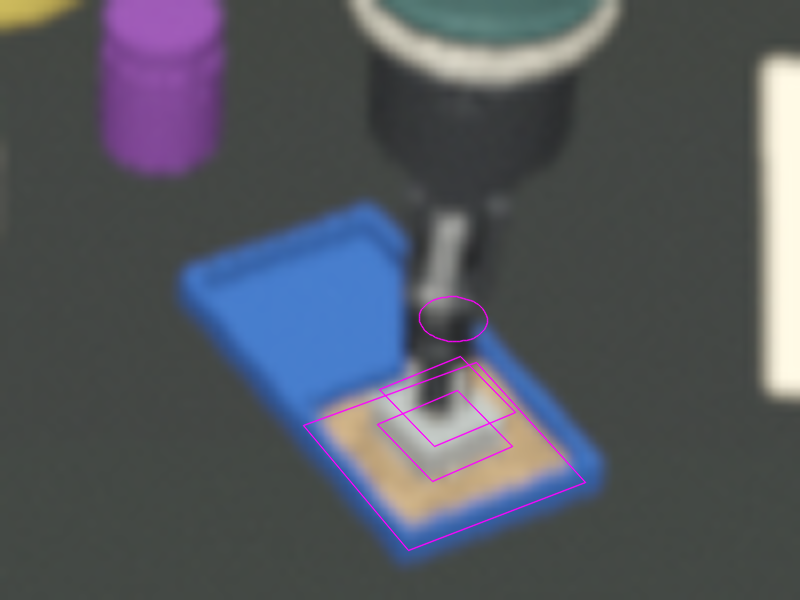

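Call:
send_rows --moves '[{"delta_pos": [2, 1, -5], "yaw": 0}]'

```text
t: 25.42
ee_pos: [636.6, 113.5, 37.9]
tcp_rot: [0.398, -0.413, 0.585, -0.574]
ft_force: [1.5, 0.6, -0.9]
finger_gap: 25.1
```

Call:
send_rows --moves '[{"delta_pos": [0, 0, -1.5], "yaw": 0}]'

```text
t: 25.5
ee_pos: [636.3, 113.5, 36.0]
tcp_rot: [0.398, -0.413, 0.585, -0.574]
ft_force: [0.2, 0.4, -1.4]
finger_gap: 25.2
```

Call:
send_rows --moves '[{"delta_pos": [0, 0, -1], "yaw": 0}]'

```text
t: 25.58
ee_pos: [636.4, 113.5, 35.3]
tcp_rot: [0.398, -0.413, 0.585, -0.574]
ft_force: [-0.3, -0.1, -1.4]
finger_gap: 24.8
```

Call:
send_rows --moves '[{"delta_pos": [0, 0, -1], "yaw": 0}]'

```text
t: 25.67
ee_pos: [636.5, 113.5, 34.5]
tcp_rot: [0.398, -0.413, 0.585, -0.574]
ft_force: [-0.4, 0.5, -1.4]
finger_gap: 24.4
```

Call:
send_rows --moves '[{"delta_pos": [0, 0, -1], "yaw": 0}]'

```text
t: 25.75
ee_pos: [636.6, 113.5, 33.8]
tcp_rot: [0.399, -0.412, 0.585, -0.574]
ft_force: [0.7, -0.6, -1.5]
finger_gap: 24.8
```

Call:
send_rows --moves '[{"delta_pos": [0, 0, -1], "yaw": 0}]'

```text
t: 25.83
ee_pos: [636.8, 113.5, 33.0]
tcp_rot: [0.399, -0.412, 0.585, -0.574]
ft_force: [0.3, 0.0, -1.9]
finger_gap: 24.8
```

Call:
send_rows --moves '[{"delta_pos": [0, 0, -0.8], "yaw": 0}]'

```text
t: 25.92
ee_pos: [636.9, 113.5, 32.5]
tcp_rot: [0.399, -0.412, 0.585, -0.574]
ft_force: [-5.8, -1.7, 15.6]
finger_gap: 24.6
```

Call:
send_rows --moves '[{"delta_pos": [0, 0, -0.6], "yaw": 0}]'

```text
t: 26.0
ee_pos: [637.0, 113.4, 32.6]
tcp_rot: [0.399, -0.412, 0.584, -0.574]
ft_force: [-5.8, -1.8, 14.0]
finger_gap: 24.5
```

Contact; release partially.

Call:
send_rows --moves '[{"delta_pos": [0, 0, 0], "yaw": 0}, {"delta_pos": [0, 0, 0], "yaw": 0}, {"delta_pos": [0, 0, 0], "yaw": 0}, {"delta_pos": [0, 0, 0], "yaw": 0}]' --claw 0.4

```text
t: 26.33
ee_pos: [637.6, 113.6, 33.3]
tcp_rot: [0.399, -0.412, 0.584, -0.574]
ft_force: [0.7, -0.9, 0.3]
finger_gap: 59.6
```

```bash
python3 go.py 459.2 280 120 17
```

```text
dir [-0.0226  0.0016 -0.9997]
t 26.33 pos [637.6 113.6  33.3] ang -110.01 tilt 1.3 F [ 0.7 -0.9  0.3] gap 59.6 j7 -2.26
delta [-178.4  166.4   86.7] yaw -53.0
```

Call:
send_rows --moves '[{"delta_pos": [0, 0, 30], "yaw": 0}, {"delta_pos": [0, 0, 38], "yaw": 0}, {"delta_pos": [0, 0, 20], "yaw": 7}, {"delta_pos": [-11, 10, 5], "yaw": 7}, {"delta_pos": [-11, 10, 0], "yaw": 7}, {"delta_pos": [-11, 10, 0], "yaw": 7}, {"delta_pos": [-11, 10, 0], "yaw": 7}, {"delta_pos": [-11, 10, 0], "yaw": 7}, {"delta_pos": [-11, 10, 0], "yaw": 7}, {"delta_pos": [-11, 10, 0], "yaw": 7}, {"delta_pos": [-11, 10, 0], "yaw": 7}, {"delta_pos": [-11, 10, 0], "yaw": 7}, {"delta_pos": [-11, 10, 0], "yaw": 7}, {"delta_pos": [-11, 10, 0], "yaw": 7}, {"delta_pos": [-11, 10, 0], "yaw": 7}, {"delta_pos": [-11, 10, 0], "yaw": 7}, {"delta_pos": [-11, 10, 0], "yaw": 7}, {"delta_pos": [-11, 10, 0], "yaw": 7}, {"delta_pos": [0, 0, 0], "yaw": 7}, {"delta_pos": [0, 0, 0], "yaw": 7}]' --claw 0.75

```text
t: 28.0
ee_pos: [464.5, 269.3, 132.4]
tcp_rot: [-0.693, 0.703, 0.122, -0.109]
ft_force: [0.4, -0.8, 0.2]
finger_gap: 74.5
```

```bash
python3 - <<'E'
from ov import *
s=cam("side");t=cam("top")
draw(s,(310,150,100,75),8,stamp(s,637.6,113.6,4,22.5),"o15.png");draw(t,(220,140,100,75),8,stamp(t,637.6,113.6,4,22.5),"o16.png")
crop(s,240,130,110,80,7,"s17.png")
E
python3 go.py 459.2 280 90 15
```

```text
dir [ 0.0194 -0.0107 -0.9998]
t 28.1 pos [464.6 269.  132.3] ang 18.59 tilt 1.27 F [-0.1  0.   0.5] gap 74.5 j7 -0.65
delta [ -5.4  11.  -42.3] yaw -3.6
```

View pics/o15.png

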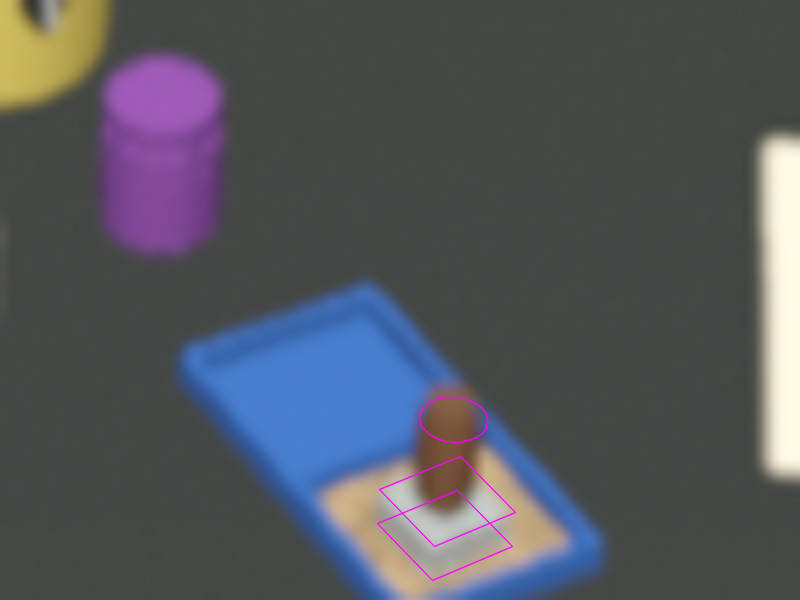

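View pics/o16.png

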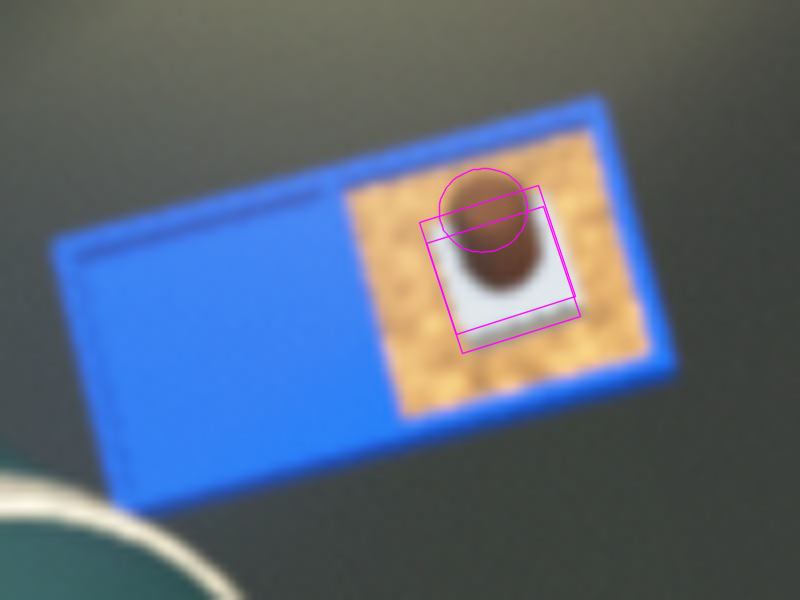

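View pics/s17.png

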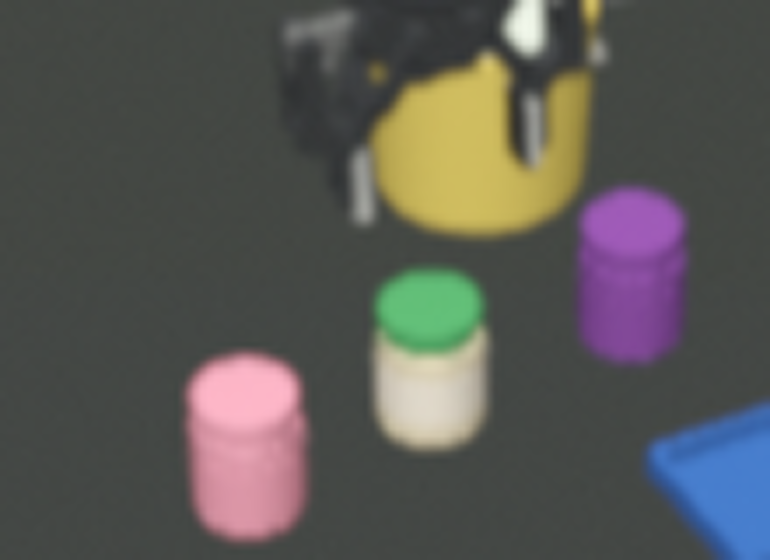

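Stamp stands upright, well inside the cork compartment. Next the green jar.

Call:
send_rows --moves '[{"delta_pos": [-3, 5, -20], "yaw": -2}, {"delta_pos": [-3, 6, -22], "yaw": -1}, {"delta_pos": [0, 0, 0], "yaw": 0}]'

```text
t: 28.35
ee_pos: [460.2, 279.4, 90.0]
tcp_rot: [-0.697, 0.706, 0.096, -0.082]
ft_force: [-1.5, -0.5, -1.2]
finger_gap: 74.6
```

```bash
python3 go.py 459 280 14 15
```

```text
dir [ 0.0212 -0.0112 -0.9997]
t 28.35 pos [460.2 279.4  90. ] ang 14.49 tilt 1.38 F [-1.5 -0.5 -1.2] gap 74.6 j7 -0.78
delta [ -1.2   0.6 -76. ] yaw 0.5
```

Call:
send_rows --moves '[{"delta_pos": [-1, 0.5, -20], "yaw": 0}, {"delta_pos": [-0.5, 0, -20], "yaw": 0}, {"delta_pos": [-0.5, 0, -20], "yaw": 0}, {"delta_pos": [0, 0, -9], "yaw": 0}]'

```text
t: 28.68
ee_pos: [461.1, 279.8, 22.6]
tcp_rot: [-0.697, 0.707, 0.093, -0.076]
ft_force: [0.1, -0.0, -0.9]
finger_gap: 74.8
```

```bash
python3 go.py 459 280 14 15
```

```text
dir [ 0.0254 -0.0108 -0.9996]
t 28.68 pos [461.1 279.8  22.6] ang 13.67 tilt 1.58 F [ 0.1 -0.  -0.9] gap 74.8 j7 -0.88
delta [-2.1  0.2 -8.6] yaw 1.3
```

Call:
send_rows --moves '[{"delta_pos": [-2, 0, -8], "yaw": 0}, {"delta_pos": [0, 0, -0.5], "yaw": 0}, {"delta_pos": [0, 0, -0.5], "yaw": 0}, {"delta_pos": [0, 0, -0.5], "yaw": 0}, {"delta_pos": [0, 0, -0.5], "yaw": 0}, {"delta_pos": [0, 0, 0], "yaw": 0}, {"delta_pos": [0, 0, 0], "yaw": 0}]' --claw -1 --newtons 40

```text
t: 29.27
ee_pos: [461.1, 279.7, 16.2]
tcp_rot: [-0.697, 0.707, 0.091, -0.072]
ft_force: [-0.7, -0.5, -1.3]
finger_gap: 49.0
```

```bash
python3 go.py 608.9 194.4 70 17
```

```text
dir [ 0.0281 -0.0111 -0.9995]
t 29.27 pos [461.1 279.7  16.2] ang 13.24 tilt 1.73 F [-0.7 -0.5 -1.3] gap 49.0 j7 -0.9
delta [147.8 -85.3  53.8] yaw 3.8
```

Call:
send_rows --moves '[{"delta_pos": [0, 0, 25], "yaw": 0}, {"delta_pos": [4, -2, 25], "yaw": 0}, {"delta_pos": [24, -14, 0], "yaw": 1}, {"delta_pos": [24, -14, 0], "yaw": 1}, {"delta_pos": [24, -14, 0], "yaw": 1}, {"delta_pos": [24, -14, 0], "yaw": 1}, {"delta_pos": [24, -14, 0], "yaw": 1}, {"delta_pos": [15, -9, 0], "yaw": 0}, {"delta_pos": [5, -3, 0], "yaw": 0}, {"delta_pos": [0, 0, 0], "yaw": 0}]'

```text
t: 30.1
ee_pos: [611.3, 190.9, 72.7]
tcp_rot: [-0.693, 0.702, 0.124, -0.103]
ft_force: [-1.5, 0.2, -1.6]
finger_gap: 49.2
```

```bash
python3 -c "
from h import *
cam('side')"; python3 go.py 608.9 194.4 28 18
```

```text
dir [ 0.0321 -0.0078 -0.9995]
t 30.15 pos [610.7 191.4  72.7] ang 18.55 tilt 1.89 F [-0.5  0.1 -0.9] gap 49.0 j7 -0.46
delta [ -1.8   3.  -44.7] yaw -0.5
```

Call:
send_rows --moves '[{"delta_pos": [-1, 1.5, -18], "yaw": 0}, {"delta_pos": [-0.5, 1, -18], "yaw": 0}, {"delta_pos": [0, 0, -7], "yaw": 0}, {"delta_pos": [0, 0, -0.5], "yaw": 0}]'

```text
t: 30.48
ee_pos: [605.8, 197.9, 29.5]
tcp_rot: [-0.694, 0.702, 0.126, -0.104]
ft_force: [0.3, 0.4, -2.2]
finger_gap: 49.1
```

```bash
python3 - <<'E'
from ov import *
s=cam('side')
draw(s,(300,140,110,90),7,jar(s,608.9,194.4,14),"o18.png")
E
python3 go.py 608.9 194.4 21 18
```

```text
dir [ 0.0329 -0.0058 -0.9994]
t 30.53 pos [605.8 198.2  30. ] ang 18.78 tilt 1.92 F [-0.2  0.7 -3.4] gap 49.5 j7 -0.5
delta [ 3.1 -3.8 -9. ] yaw -0.8
```

View pics/o18.png

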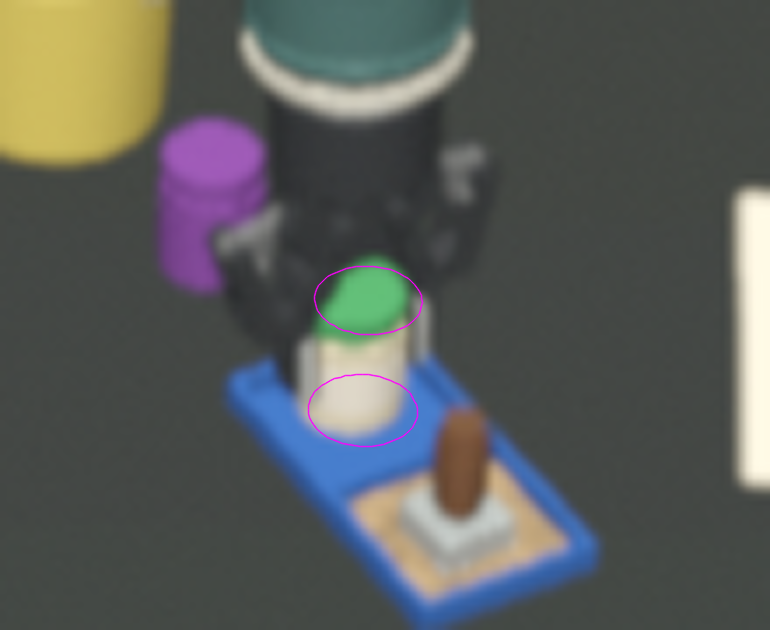

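Call:
send_rows --moves '[{"delta_pos": [3, -3.5, -2], "yaw": 0}, {"delta_pos": [0.5, -0.5, -3], "yaw": 0}, {"delta_pos": [0, 0, -2], "yaw": 0}]'

```text
t: 30.78
ee_pos: [609.8, 195.3, 25.1]
tcp_rot: [-0.694, 0.701, 0.128, -0.104]
ft_force: [-0.1, 0.7, -1.9]
finger_gap: 49.3
```

Call:
send_rows --moves '[{"delta_pos": [0, 0, -1.5], "yaw": 0}]'

```text
t: 30.87
ee_pos: [610.1, 195.3, 23.8]
tcp_rot: [-0.694, 0.701, 0.128, -0.104]
ft_force: [-0.0, -0.7, -1.4]
finger_gap: 49.1
```

Call:
send_rows --moves '[{"delta_pos": [0, 0, -1], "yaw": 0}]'

```text
t: 30.95
ee_pos: [610.2, 195.2, 22.9]
tcp_rot: [-0.694, 0.701, 0.128, -0.103]
ft_force: [-0.2, 0.1, -0.8]
finger_gap: 48.8
```

Call:
send_rows --moves '[{"delta_pos": [0, 0, -1], "yaw": 0}]'

```text
t: 31.03
ee_pos: [610.4, 195.1, 22.0]
tcp_rot: [-0.694, 0.701, 0.128, -0.103]
ft_force: [0.3, -0.5, -1.5]
finger_gap: 48.9
```

Call:
send_rows --moves '[{"delta_pos": [0, 0, -1], "yaw": 0}]'

```text
t: 31.12
ee_pos: [610.5, 195.2, 21.1]
tcp_rot: [-0.694, 0.701, 0.128, -0.103]
ft_force: [-0.3, -0.3, -1.0]
finger_gap: 49.1
```

Call:
send_rows --moves '[{"delta_pos": [0, 0, -1], "yaw": 0}]'

```text
t: 31.2
ee_pos: [610.5, 195.2, 20.1]
tcp_rot: [-0.694, 0.701, 0.128, -0.103]
ft_force: [-0.1, -0.1, -0.5]
finger_gap: 49.2
```

Call:
send_rows --moves '[{"delta_pos": [0, 0, -1], "yaw": 0}]'

```text
t: 31.28
ee_pos: [610.5, 195.2, 19.0]
tcp_rot: [-0.694, 0.701, 0.128, -0.103]
ft_force: [0.6, -0.4, -1.4]
finger_gap: 49.8
```

Call:
send_rows --moves '[{"delta_pos": [0, 0, -0.8], "yaw": 0}]'

```text
t: 31.37
ee_pos: [610.6, 195.2, 18.2]
tcp_rot: [-0.694, 0.701, 0.128, -0.103]
ft_force: [-3.9, -1.1, 14.1]
finger_gap: 49.0
```

Contact. Release, then lift.

Call:
send_rows --moves '[{"delta_pos": [0, 0, 0], "yaw": 0}, {"delta_pos": [0, 0, 0], "yaw": 0}, {"delta_pos": [0, 0, 0], "yaw": 0}, {"delta_pos": [0, 0, 0], "yaw": 0}]' --claw 0.6

```text
t: 31.7
ee_pos: [610.8, 195.4, 18.4]
tcp_rot: [-0.694, 0.701, 0.128, -0.103]
ft_force: [-0.6, 0.3, -0.4]
finger_gap: 68.4
```

```bash
python3 go.py
```

```text
dir [ 0.0372 -0.0042 -0.9993]
t 31.7 pos [610.8 195.4  18.4] ang 18.83 tilt 2.15 F [-0.6  0.3 -0.4] gap 68.4 j7 -0.5
```

Call:
send_rows --moves '[{"delta_pos": [0, 0, 20], "yaw": 0}, {"delta_pos": [0, 0, 30], "yaw": 0}, {"delta_pos": [0, 0, 35], "yaw": 0}, {"delta_pos": [0, 0, 35], "yaw": 0}, {"delta_pos": [-20, -10, 30], "yaw": 0}, {"delta_pos": [-25, -15, 30], "yaw": 0}, {"delta_pos": [-25, -15, 20], "yaw": 0}, {"delta_pos": [-25, -15, 0], "yaw": 0}, {"delta_pos": [-25, -15, 0], "yaw": 0}, {"delta_pos": [-25, -15, 0], "yaw": 0}, {"delta_pos": [-20, -10, 0], "yaw": 0}, {"delta_pos": [0, 0, 0], "yaw": 0}]'

```text
t: 32.7
ee_pos: [436.0, 98.2, 224.4]
tcp_rot: [-0.692, 0.702, 0.128, -0.104]
ft_force: [0.5, 1.1, 0.4]
finger_gap: 68.4
```

```bash
python3 - <<'E'
from ov import *
s=cam('side');t=cam('top')
cv2.imwrite("pics/fs.png",s["pixels"][:,:,::-1]);cv2.imwrite("pics/ft.png",t["pixels"][:,:,::-1])
draw(s,(250,130,140,110),5,jar(s,610,195,4)+stamp(s,637.6,113.6,4,22.5)+jar(s,447.5,-51,0),"f1.png")
draw(t,(215,140,120,80),6,jar(t,610,195,4),"f2.png")
E
python3 go.py
```

```text
dir [ 0.0376 -0.0064 -0.9993]
t 32.8 pos [438.8  99.5 225. ] ang 18.94 tilt 2.19 F [ 0.6  0.4 -0.2] gap 68.3 j7 -0.12
```

View pics/fs.png

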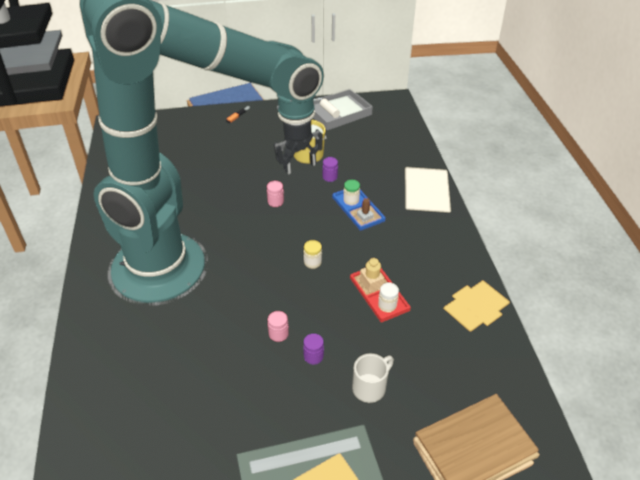

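View pics/ft.png

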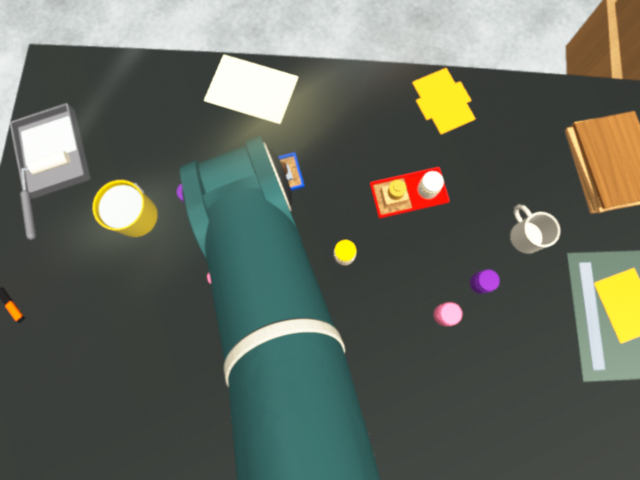

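View pics/f1.png

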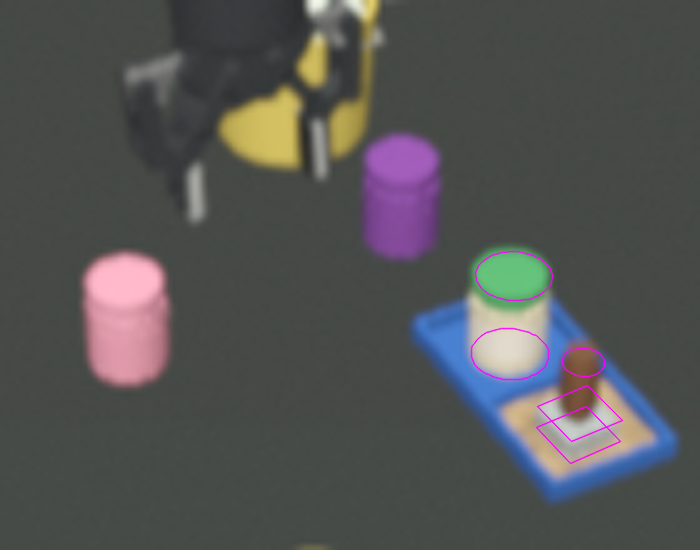

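View pics/f2.png

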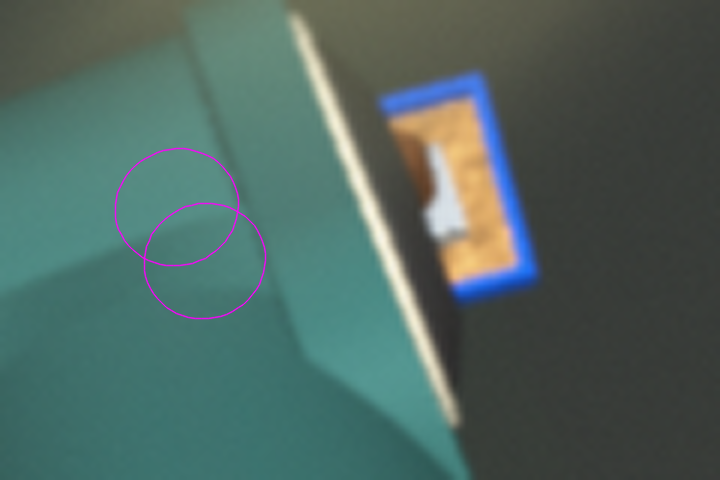

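Call:
send_rows --moves '[{"delta_pos": [0, -30, 0], "yaw": 0}, {"delta_pos": [0, -30, 0], "yaw": 0}, {"delta_pos": [0, -30, 0], "yaw": 0}, {"delta_pos": [0, -30, 0], "yaw": 0}, {"delta_pos": [0, -30, 0], "yaw": 0}, {"delta_pos": [0, -30, 0], "yaw": 0}, {"delta_pos": [0, -30, 0], "yaw": 0}, {"delta_pos": [0, -30, 0], "yaw": 0}, {"delta_pos": [0, 0, 0], "yaw": 0}, {"delta_pos": [0, 0, 0], "yaw": 0}]'

```text
t: 33.63
ee_pos: [446.3, -147.5, 226.3]
tcp_rot: [-0.694, 0.699, 0.135, -0.105]
ft_force: [1.0, 0.0, -0.7]
finger_gap: 68.3
```

```bash
python3 - <<'E'
from ov import *
t=cam('top')
draw(t,(170,140,160,120),5,jar(t,609,195,4),"f3.png")
E
python3 go.py
```

```text
dir [ 4.36e-02 -2.00e-04 -9.99e-01]
t 33.68 pos [ 446.3 -147.7  226.2] ang 19.52 tilt 2.5 F [-1.4 -0.4 -0.7] gap 68.3 j7 0.49
```

View pics/f3.png

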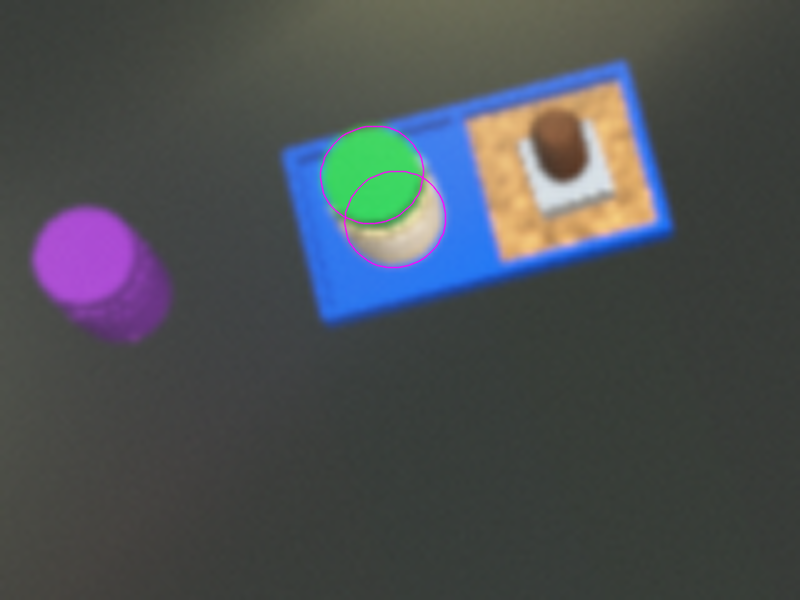

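```bash
python3 -c "
from bench import ctrl
print(ctrl.job_done())"
```

```text
the job is handed in; nothing more can be done
None
```

Both kits are made up and handed in at about 34 s of the 115 s allowed; the interface gave no verdict.

**Red tray:** the block went flat into the cork compartment first, with the brass weight then stood on its top. The white-lidded jar stands in the bare compartment.

**Blue tray:** the stamp stands on its foot in the cork compartment. The green-lidded jar stands in the bare one.

**Last checks:** in my last pictures from both cameras, all five items are upright and inside their compartments. The weight is within about 2 mm of the block's centre. The white jar sits about 4 mm off its compartment centre. The yellow jar, mug and bucket are at the same pixels as at the start. The gripper was open and clear of everything.

**What was off:**
- **Block placing:** the block touched down hard, with a wrist reading of about 60 N vertically. That is under the 120 N wrist limit. It was the held block that pressed, not the gripper's body, so I don't count it against the 40 N limit, but the judge may.
- **Tool tilt:** the tool drifted up to about 4° off vertical during the work. I saw no effect on where the items ended up.
- **Side camera:** it disagreed with my model by about one pixel (roughly 3 mm) for the weight and the stamp.

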